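# Load the label unwinder and hold its spindle home

### The arm

A 6-joint arm with a two-finger parallel gripper is mounted at the origin on a cart in front of the work surface, level with it; the furniture and walls round the work are solid. World frame = base frame: x ahead of the robot, y to its left, z up, the work surface at z = 0. Lengths are in m, angles in rad, forces in N, time in s.
With the tool pointing down it reaches from about 0.25 to 0.725 m from the base axis. Payload 4 kg.
Tool frame: the origin (TCP) lies midway between the tips of the shut fingers; the grasp point (between the pads) lies 19 mm behind it; y points along the fingers, x is the direction in which the jaws open and shut, and the axes are right-handed (so a half turn about y gives the same grasp; the last joint's range is limited). The gripper opens to 85 mm and grips with 20 to 120 N. Pads are 22 mm wide; open, the fingers measure 114 mm over their backs; the gripper's body (76 mm by 85 mm) begins 54 mm behind the grasp point. The pads swing forward as they close: fully open they stand 13 mm farther back than shut.
Start: joints at [1.129, 0.241, 0.005, 1.335, 0, 1.571], TCP at [0.214, 0.452, 0.231] pointing down, gripper open.
Joint ranges: [-2.72, 2.72], [-1.05, 1.87], [-1.09, 1.28], [-1.99, 2.15], [-1.42, 1.44], [-3.14, 3.14]. Speed limits (rad/s): [2.79, 2.79, 3.14, 3.14, 3.14, 3.14].

### API

Orientations are given as a unit quaternion [x, y, z, w].
In Python, from workcell import bot gives the robot as it stands. The module is installed in compiled form; this text tells all that it offers.
- The arm moves only by the shell command python3 -m inch 'ROWS'. ROWS is text: rows parted by semicolons, each of 7 numbers parted by spaces: the turn, a rotation vector about the tool's x, y, z in degrees, then the shift along the tool's x, y, z in mm, then the closure, from 0 (fully open) to 1 (shut). In form: ax ay az dx dy dz fingers; .... A call has 1 to 12 rows; each row shifts and turns the commanded pose from where the row before left it, along the tool's axes as they then stand; what a row does not reach is not made up. A row lasts 1/8 s, in which the tool goes at most 62.5 mm and 10.7 degrees, less where a joint would pass 70% of its speed; a pose out of reach is approached as far as the arm can. A call with a gripper value outside its range is refused whole. The fingers move at their own pace and stop on an object; the grip force is fixed at half the most. Time passes only in rows, so rows that do not move let the fingers close. It gives the time, the measured TCP pose, the force and the opening at its end, in the units of the state.
- bot.get_obs(): the state, without advancing time (a new reading comes with each control period).
- bot.camera(name): name is "scene" or "side" or "wrist"; returns a dict with "color" (384x512x3 uint8, blue, green, red), "fx", "fy", "cx", "cy" (pixels), "extrinsics" (4x4, takes a point from world to camera coordinates). Camera axes: x right, y up, looking along -z (the intrinsics and any distortion apply to the point x, -y, -z); pixel columns grow to the right and rows downward; lengths in m; the calibration is good to about 2 mm. The wrist camera is an equidistant fisheye: a pixel r from the principal point sees the ray r / f radians off the axis. A picture is of the moment at which its call begins. There is no depth.
- bot.job_done(): hands the job in, once; it reports no verdict.
Trained networks look in the newest picture that a camera, given by its name, has taken for a name from the list of things; names that differ only in an ending like _2 or _b are one class to them, and where a whole thing is asked for, a point or a joint stands for the part that bears it (a point fixed in the world has none). Each returns a list of dicts, best first, with "conf" (0 to 1); they miss things now and then, are a little off and sometimes report something else, mostly with a low value. They report only what shows in the picture. A call takes as long as a camera call. They do not tell look-alikes from the thing itself.
- bot.look_for(name, camera): "extent" ([left, top, right, bottom] in pixels, round what is visible of it).
- bot.cut_out(name, camera): "region" (384x512 bool, what is visible of it) and "extent" ([left, top, right, bottom] in pixels, round what is visible of it).
- bot.spot_point(name, camera): "point" ([column, row] in pixels: a listed point, or the origin of a listed thing).
The state is a dict: "clock": time; "joint_pos": joint angles; "joint_vel": joint speeds; "tau": joint torques, N m; "eef_pos": TCP position; "tool_rot": TCP orientation; "ft_force": force on the tool from outside, world axes, zero at the start; "ft_torque": the same for the moment, N m; "grip_width": finger opening in m.
Only numpy, scipy, OpenCV 4.12 (cv2) and the standard library are available. Lean on these libraries where they do the work, as an engineer would, in place of code of your own. Each camera call takes 0.05 s, during which the arm holds its last target.

### The job

Load the label unwinder: lift the wider of the two paper rolls off the wire rack and set it down on the two rollers between the unwinder's cheeks, let go of it, then take the spindle from its rest by the black handle and push it along through one bushing, the core of the roll and the other bushing until its collar meets the bushing. Finish still gripping the handle with the spindle fully home, so that a colleague can fit the shaft collar on its nose. Leave the narrow roll and the other things on the table where they are.

Things in the scene. Friction and masses are not known exactly. Their poses are not given: they have to be found in the camera images.
- unwinder: label unwinder, does not move: dark base plate 110 x 156 mm, 10 mm high, with two upright grey cheeks across y, 8 mm thick, at most 96 mm wide, tops 96 mm above the table, inner faces 110 mm apart, a brass bushing in each. Origin: centre of the underside, on the table, z up; its y axis runs from cheek to cheek, parallel to the bushings' common axis
- roll_seat (a point): where the centre of a roll comes to lie when it rests on both rollers midway between the cheeks: 66 mm above the table. The two free-turning steel rollers are 18 mm in diameter, parallel to the unwinder's y, at its x = -28 and +28 mm, axes 28 mm above the table; anywhere along y between the cheeks will do
- unwinder_mid (a point): the point on the common axis of the two bushings midway between the cheeks, 68 mm above the table; axes as the unwinder's
- bush_left (a point): centre of the outer mouth of the bushing in the +y cheek, 72 mm from unwinder_mid. Each bushing is 20 mm long (from 52 to 72 mm from unwinder_mid), bore 14.4 mm, flared to about 20 mm at both mouths, flange 28 mm outside diameter
- bush_right (a point): centre of the outer mouth of the equal bushing in the -y cheek, 72 mm from unwinder_mid
- roll_rack: fixed low wire rack of two parallel steel rails 200 mm long (along its y axis), 8 mm in diameter, 52 mm apart, rail axes 14 mm above the table; two paper rolls stand in it on edge. Origin: under its centre, on the table
- roll_wide: the wide paper roll, 76 mm in diameter and 40 mm wide, core hole 32 mm right through, 0.13 kg; origin at its centre; its y axis is the roll's axis (level; flat faces at y = -20 and +20 mm), x and z may point any way round it. In the rack its centre is 47 mm above the table, with at least 45 mm free beside either face
- roll_narrow: the narrow paper roll, same diameter and core, 20 mm wide; origin at its centre, y axis along the roll's axis. Stands in the same rack, at either end. To be left alone (moved less than 25 mm)
- spindle: the spindle: steel rod 12 mm in diameter, tapered nose at its -y end, collar 25 mm in diameter and black round handle 20 mm in diameter at its +y end; 0.075 kg. Origin on its axis, at the point that lies at unwinder_mid when home; y axis along the rod. Nose end at y = -86 mm, rod face of the collar at +72, handle +78 to +126. Round, may lie turned any way about y. Goes in from either side
- spindle_nose (a point): nose end of the spindle, on its axis (taper from 4 mm to 12 mm diameter over 13 mm)
- spindle_grip (a point): middle of the spindle's black handle, on its axis, 102 mm from the origin and 188 mm from the nose end
- spindle_rest: fixed dark steel rest, base 30 x 136 mm, with two notched plates 60 mm either side of its centre, tops 40 mm above the table, notches open upward. The spindle lies in them level, its axis 36 mm above the table, handle towards the robot's left and wholly clear of the rest. Origin: under its centre, on the table; y axis along the spindle
- shaft_collar: loose steel shaft collar (ring) 25 mm in diameter and 10 mm high, lying flat in front of the unwinder, for the colleague; leave it alone
- dish_stack: stack of steel dishes 108 mm in diameter, 27 mm high, behind the unwinder; leave it alone
- cup: small clear measuring cup 55 mm in diameter, 40 mm high, behind the unwinder; leave it alone
- timer: white dial timer 66 mm in diameter, 38 mm high, behind the unwinder to the left; leave it alone
- tie_bundle: bundle of gold bag ties, 96 mm long, 14 mm thick, at the front of the table; leave it alone
There are look-alikes about, which are no part of the job. Leave any pink look-alike of the roll_wide alone.

How it is judged:
On the way, in this order (a step that is already met when the one before it is completed fails the run):
1. the wide roll rests on both rollers between the cheeks, let go (x of roll_wide in the frame of unwinder_mid between -0.006 and 0.006 m and z of roll_wide in the frame of unwinder_mid between -0.007 and 0.002 m and angle between the y axis of roll_wide and the y axis of unwinder, either way round below 0.15 rad and contact force between the fingers and roll_wide below 0.1 N and linear speed of roll_wide below 0.03 m/s and y of roll_wide in the frame of unwinder_mid between -0.04 and 0.04 m), for 0.2 s.
2. the spindle is through the first bushing, its nose in the core of the roll (distance between spindle_nose and unwinder_mid below 0.03 m and angle between the y axis of spindle and the y axis of unwinder, either way round below 0.1 rad).
3. the spindle spans both bushings, fully home, gripped (distance between spindle and unwinder_mid below 0.006 m and angle between the y axis of spindle and the y axis of unwinder, either way round below 0.04 rad and contact force between the fingers and spindle above 2 N), for 0.2 s.
At the end, for the whole second after the job is handed in: The gripper holds the spindle by more than 2 N, at rest; the spindle's origin is within 6 mm of unwinder_mid and its axis within 0.04 rad of the bushings' axis, so that it spans both bushings with its collar at the bushing; the wide roll sits between the cheeks on the rollers round the spindle (all of step 3 and linear speed of spindle below 0.02 m/s and x of roll_wide in the frame of unwinder_mid between -0.01 and 0.01 m and z of roll_wide in the frame of unwinder_mid between -0.01 and 0.006 m and y of roll_wide in the frame of unwinder_mid between -0.04 and 0.04 m and linear speed of roll_wide below 0.03 m/s); the arm keeps its last pose, push and grip.
It fails at once if the narrow roll is moved (distance of roll_narrow from where it was at the start of the episode above 0.025 m).
It fails at once if the loose things round the work are moved (distance of any of shaft_collar, dish_stack, cup, timer, tie_bundle from where it was at the start of the episode above 0.025 m).
It also fails if it takes over 54 s, if anything falls off the work surface, if the arm or the gripper's body presses on something with over 40 N, if the wrist force passes 120 N, or if a joint passes its speed limit or range.

## Working session

There is one attempt and no reset: what is moved stays moved. The work goes in short steps, Python scripts to look and compute and a shell command to move; the robot and the scene stay as the last step left them, time stands still between calls to the robot, and variables do not carry over. Pictures are saved under pics/ and viewed, and the job is handed in when it is done.

```bash
mkdir -p pics; ls; python3 - <<'E'
from workcell import bot
import cv2
o=bot.get_obs(); print({k:(o[k]) for k in o})
for n in ["scene","side","wrist"]:
    c=bot.camera(n); cv2.imwrite(f"pics/{n}0.png",c["color"]); print(n,c["fx"],c["fy"],c["cx"],c["cy"],c["extrinsics"].tolist(),[k for k in c])
E
```

```text
pics
{'clock': 0.0, 'joint_pos': array([ 1.12897948e+00,  2.41397971e-01,  3.71719802e-03,  1.33521787e+00,
       -3.38432927e-05,  1.57081917e+00]), 'joint_vel': array([-0.00060365,  0.00194075,  0.00102511, -0.00127189,  0.00062001,
       -0.00108161]), 'tau': array([ 3.12196644e-04, -3.72313356e+01,  2.52409816e+01,  1.66515360e-02,
       -1.27052272e-04, -6.85621586e-06]), 'eef_pos': array([0.21352564, 0.45140253, 0.23041779]), 'tool_rot': array([ 0.59781918,  0.37766279, -0.37890591, -0.59700365]), 'ft_force': array([ 1.12078019, -0.79674758, -0.3611352 ]), 'ft_torque': array([0.02375767, 0.0467565 , 0.00638595]), 'grip_width': 0.08533404101377368}
scene 396.1849306519938 396.1849306519938 254.1599626408253 196.11367705604655 [[0.4968449860172504, -0.8674487339922401, -0.026033704399838386, -0.26186312258873773], [0.3826985042787188, 0.19207536394190386, 0.9036862892560761, -0.29333033780744683], [-0.7789010942939738, -0.4589550614840686, 0.42740301454927204, -0.6023805612601127], [0.0, 0.0, 0.0, 1.0]] ['color', 'fx', 'fy', 'cx', 'cy', 'extrinsics']
side 397.8654551641186 397.8654551641186 252.59524155057582 195.12371659904215 [[-0.9974720122929567, -0.06737602998600638, -0.022584403369686992, 0.5573280957577703], [0.018804961719789376, -0.556767270310911, 0.8304556460915022, -0.06579556123534465], [-0.06852706112885051, 0.8279315655861069, 0.5566267731605989, -1.1458177148359683], [0.0, 0.0, 0.0, 1.0]] ['color', 'fx', 'fy', 'cx', 'cy', 'extrinsics']
wrist 297.3186396354542 297.3186396354542 249.64693704369893 194.92096671414365 [[0.4277044515791355, 0.9039162899802995, -0.0020598076714920797, -0.4997914662157093], [-0.8563483234245903, 0.4044651980410175, -0.32105365990988904, 0.041685636459375244], [-0.289372512632567, 0.13907999238529262, 0.9470587651517848, -0.3810547604580966], [0.0, 0.0, 0.0, 1.0]] ['color', 'fx', 'fy', 'cx', 'cy', 'extrinsics']
```

View pics/scene0.png

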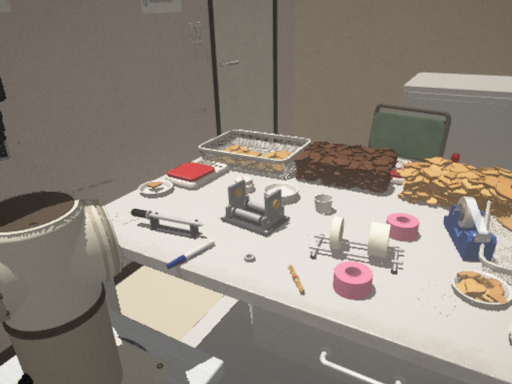

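View pics/side0.png

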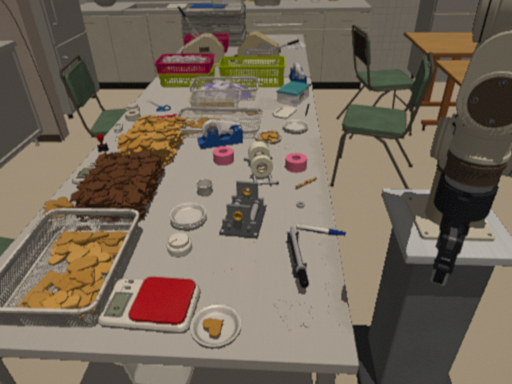

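View pics/wrist0.png

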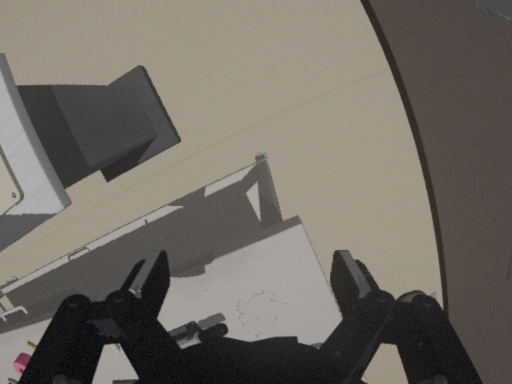

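```bash
cat > h.py <<'E'
from workcell import bot
import numpy as np, cv2
from scipy.optimize import least_squares
from scipy.spatial.transform import Rotation as R
def cam(n,save=None):
    c=bot.camera(n); c["n"]=n
    if save: cv2.imwrite("pics/"+save,c["color"])
    return c
def proj(c,P):
    P=np.atleast_2d(P); E=c["extrinsics"]; q=P@E[:3,:3].T+E[:3,3]; q=q*[1,-1,-1]
    if c["n"]=="wrist":
        r=np.hypot(q[:,0],q[:,1]); th=np.arctan2(r,q[:,2]); s=np.where(r>1e-9,th/np.maximum(r,1e-9),0)
        return np.c_[c["cx"]+c["fx"]*s*q[:,0],c["cy"]+c["fy"]*s*q[:,1]]
    return np.c_[c["cx"]+c["fx"]*q[:,0]/q[:,2],c["cy"]+c["fy"]*q[:,1]/q[:,2]]
def ray(c,uv):
    x=(uv[0]-c["cx"])/c["fx"]; y=(uv[1]-c["cy"])/c["fy"]
    if c["n"]=="wrist":
        th=np.hypot(x,y); d=np.array([x*np.sinc(th/np.pi)*1.0,y*np.sinc(th/np.pi),np.cos(th)])
    else: d=np.array([x,y,1.])
    d=d*[1,-1,-1]; E=c["extrinsics"]; d=E[:3,:3].T@d; o=-E[:3,:3].T@E[:3,3]
    return o,d/np.linalg.norm(d)
def atz(c,uv,z):
    o,d=ray(c,uv); return o+d*(z-o[2])/d[2]
def tri(obs):
    A=np.zeros((3,3));b=np.zeros(3)
    for c,uv in obs:
        o,d=ray(c,uv); M=np.eye(3)-np.outer(d,d); A+=M;b+=M@o
    return np.linalg.solve(A,b)
E
cat > a.py <<'E'
from h import *
S=cam("scene");D=cam("side")
Z=dict(unwinder=0,unwinder_mid=.068,roll_seat=.066,bush_left=.068,bush_right=.068,roll_rack=0,roll_wide=.047,roll_narrow=.047,spindle=.036,spindle_nose=.036,spindle_grip=.036,spindle_rest=0,shaft_collar=.005,dish_stack=.0135,cup=.02,timer=.019,tie_bundle=.007)
for n,z in Z.items():
    for c in (S,D):
        for r in bot.spot_point(n,c["n"])[:3]:
            print(n,c["n"],np.round(r["point"],1),round(r["conf"],2),np.round(atz(c,r["point"],z),3))
print(bot.get_obs()["clock"])
E
python3 a.py
```

```text
unwinder scene [254.2 217.7] 0.65 [0.593 0.038 0.   ]
unwinder side [243.9 218.9] 0.81 [0.582 0.026 0.   ]
unwinder side [298.1 247.6] 0.51 [0.428 0.146 0.   ]
unwinder side [260. 170.] 0.42 [ 0.55  -0.258  0.   ]
unwinder_mid scene [252.9 197.2] 0.81 [0.582 0.033 0.068]
unwinder_mid side [241.  204.1] 0.95 [0.586 0.048 0.068]
unwinder_mid side [260.2 152.6] 0.75 [ 0.549 -0.259  0.068]
roll_seat scene [257.6 196.9] 0.65 [0.593 0.025 0.066]
roll_seat scene [320.  209.7] 0.57 [ 0.598 -0.148  0.066]
roll_seat side [242.8 202.9] 0.63 [0.582 0.039 0.066]
bush_left scene [232.9 193.1] 0.81 [0.58  0.094 0.068]
bush_left side [236.  218.5] 0.63 [0.594 0.115 0.068]
bush_right scene [276.3 205.9] 0.79 [ 0.564 -0.045  0.068]
bush_right side [250.1 186.1] 0.74 [ 0.568 -0.046  0.068]
roll_rack scene [356.7 253.8] 0.72 [ 0.55  -0.259  0.   ]
roll_rack scene [243.4 186. ] 0.41 [0.764 0.176 0.   ]
roll_rack side [259.5 170.8] 0.56 [ 0.552 -0.252  0.   ]
roll_wide scene [401.6 229. ] 0.95 [ 0.626 -0.337  0.047]
roll_wide scene [380.9 241.4] 0.89 [ 0.551 -0.309  0.047]
roll_wide scene [348.2 280.3] 0.
[... 997 characters left out ...]
_collar scene [249.  258.9] 0.5 [ 0.411 -0.053  0.005]
shaft_collar side [299.9 204.4] 0.63 [ 0.418 -0.046  0.005]
dish_stack scene [283.7 201. ] 0.83 [ 0.698 -0.     0.013]
dish_stack side [186.5 218.1] 0.73 [0.747 0.047 0.013]
cup scene [320.5 209.4] 0.75 [ 0.684 -0.118  0.02 ]
cup scene [200.4 222.2] 0.67 [0.477 0.131 0.02 ]
cup scene [253.6 219.7] 0.52 [0.551 0.015 0.02 ]
cup side [237.8 215.7] 0.61 [0.598 0.038 0.02 ]
cup side [205.5 192.5] 0.57 [ 0.712 -0.079  0.02 ]
timer scene [240.4 189.1] 0.46 [0.703 0.149 0.019]
timer side [182.1 247.7] 0.87 [0.73  0.181 0.019]
tie_bundle scene [294.  282.5] 0.67 [ 0.378 -0.18   0.007]
tie_bundle side [308.8 182.4] 0.49 [ 0.385 -0.17   0.007]
1.95
```

```bash
python3 - <<'E'
import cv2
a=cv2.imread("pics/scene0.png"); b=cv2.imread("pics/side0.png")
cv2.imwrite("pics/c1.png",cv2.resize(a[170:310,110:310],None,fx=4,fy=4,interpolation=cv2.INTER_CUBIC))
cv2.imwrite("pics/c2.png",cv2.resize(a[190:310,280:480],None,fx=4,fy=4,interpolation=cv2.INTER_CUBIC))
cv2.imwrite("pics/c3.png",cv2.resize(b[130:290,180:360],None,fx=4,fy=3.75,interpolation=cv2.INTER_CUBIC))
E
```

```text
(no output)
```

View pics/c1.png

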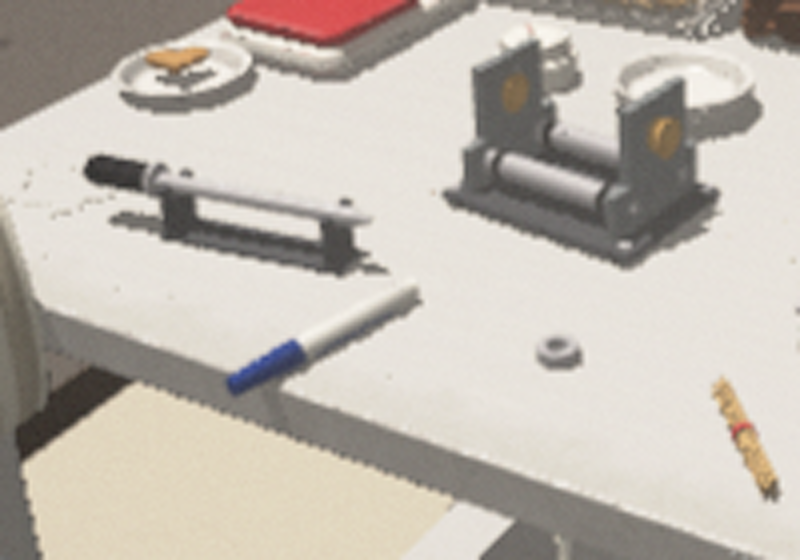

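View pics/c2.png

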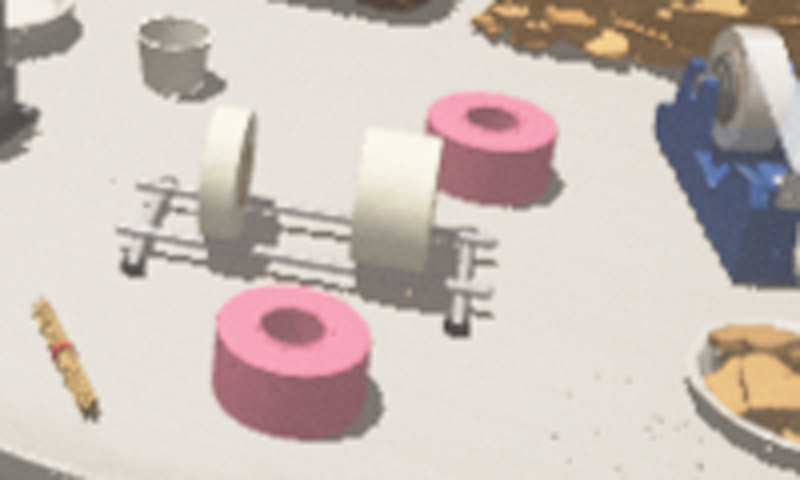

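View pics/c3.png

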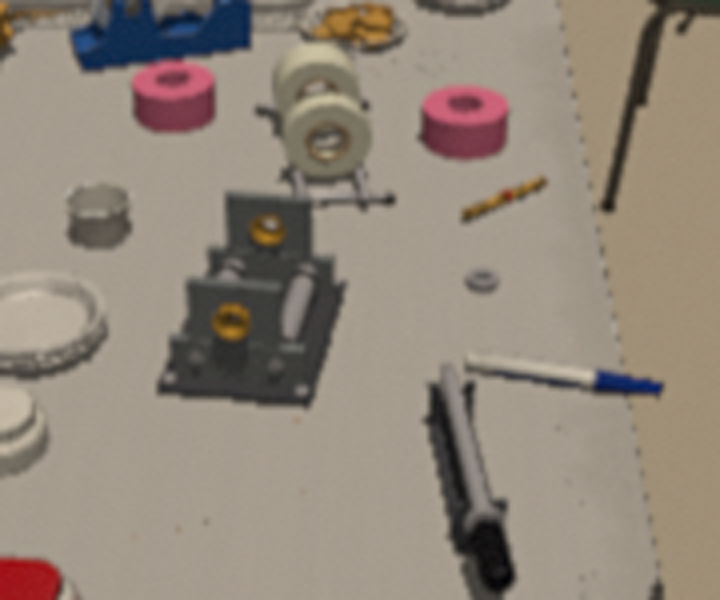

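```bash
cat >> h.py <<'E'
def tool():
    o=bot.get_obs(); return np.array(o["eef_pos"]),R.from_quat(o["tool_rot"]).as_matrix(),o
def delta(pt,Rt):
    """rotation vector (deg, tool frame) and shift (mm, tool frame, current axes)"""
    p,Rm,o=tool(); return R.from_matrix(Rm.T@Rt).as_rotvec(degrees=True), Rm.T@(np.array(pt)-p)*1e3
def down(jaw_yaw):
    """tool pointing down with jaw axis at world yaw (deg)"""
    a=np.radians(jaw_yaw); x=np.array([np.cos(a),np.sin(a),0]); y=np.array([0,0,-1.]); return np.c_[x,y,np.cross(x,y)]
E
python3 - <<'E'
from h import *
p,Rm,o=tool(); print(np.round(Rm,3))
c=cam("wrist"); E=c["extrinsics"]; o_=-E[:3,:3].T@E[:3,3]
print("cam in tool",np.round(Rm.T@(o_-p)*1e3,1),"axis in tool",np.round(Rm.T@(-E[2,:3]),3),"right",np.round(Rm.T@E[0,:3],3))
for j in (-90,-82,-98,90): print(j,delta(p,down(j))[0])
E
```

```text
[[ 0.428  0.    -0.904]
 [ 0.904 -0.     0.428]
 [-0.    -1.    -0.   ]]
cam in tool [   0.9 -142.7   82.8] axis in tool [-0.     0.947 -0.321] right [ 1.  0. -0.]
-90 [ 4.52065405e-03  1.54687799e+02 -2.14733665e-03]
-82 [ 4.21058458e-03  1.46687799e+02 -2.37331582e-03]
-98 [ 4.83642758e-03  1.62687799e+02 -1.89615299e-03]
90 [-1.56477430e-03 -2.53122012e+01 -3.29422184e-03]
```

```bash
python3 -m inch '0 -8.4 0 0 -10 0 0; 0 -8.4 0 0 -10 0 0; 0 -8.5 0 0 -10 0 0; 0 0 0 -45.7 0 -31.8 0; 0 0 0 -45.7 0 -31.8 0; 0 0 0 -45.7 0 -31.8 0; 0 0 0 -45.7 0 -31.8 0; 0 0 0 -45.7 0 -31.8 0; 0 0 0 -45.7 0 -31.8 0; 0 0 0 -45.7 0 -31.8 0; 0 0 0 -45.7 0 -31.8 0; 0 0 0 -45.7 0 -31.8 0'; python3 - <<'E'
from h import *
c=cam("wrist","w1.png"); p,Rm,o=tool(); print(p,np.round(Rm,3),o["joint_pos"],o["ft_force"],o["clock"])
E
```

```text
clock: 3.5
eef_pos: [0.5008, 0.039, 0.2615]
tool_rot: [0.5, 0.5, -0.5, -0.5]
ft_force: [0.5, 0.4, -0.1]
grip_width: 0.0853
[0.50429969 0.03362516 0.26094444] [[ 0.006  0.003 -1.   ]
 [ 1.    -0.004  0.006]
 [-0.004 -1.    -0.003]] [ 0.06939813  0.23833549  0.0789622   1.4083437  -0.00469573  0.07575887] [ 4.03       -2.86753029  0.58737667] 3.55
```

View pics/w1.png

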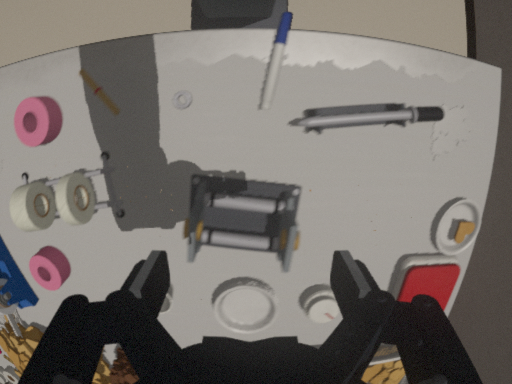

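```bash
cat > b.py <<'E'
from h import *
import sys
Z=dict(unwinder=0,unwinder_mid=.068,bush_left=.068,bush_right=.068,roll_rack=0,roll_wide=.047,roll_narrow=.047,spindle=.036,spindle_nose=.036,spindle_grip=.036,spindle_rest=0,shaft_collar=.005)
c=cam("wrist",sys.argv[1]); np.save("pics/"+sys.argv[1]+".npy",{k:c[k] for k in c if k!="color"},allow_pickle=True)
p,Rm,o=tool(); print(p,o["clock"])
for n in (sys.argv[2].split(",") if len(sys.argv)>2 else Z):
    for r in bot.spot_point(n,"wrist")[:3]:
        print(n,np.round(r["point"],1),round(r["conf"],2),np.round(atz(c,r["point"],Z[n]),4))
print(bot.get_obs()["clock"])
E
python3 b.py w2.png; python3 -c "
import cv2
a=cv2.imread('pics/w2.png')
cv2.imwrite('pics/c4.png',cv2.resize(a[80:280,160:460],(800,533),interpolation=cv2.INTER_CUBIC))
cv2.imwrite('pics/c5.png',cv2.resize(a[140:260,0:140],(700,600),interpolation=cv2.INTER_CUBIC))"
```

```text
[0.50231494 0.03645859 0.26079844] 3.6
unwinder [247.5 209. ] 0.56 [0.5813 0.0295 0.    ]
unwinder [359.4 111. ] 0.24 [0.4363 0.1871 0.    ]
unwinder [431.6 109.9] 0.2 [0.4245 0.3101 0.    ]
unwinder_mid [246.4 231.3] 0.87 [0.5844 0.0289 0.068 ]
bush_left [302.6 233.8] 0.94 [0.5888 0.1001 0.068 ]
bush_right [187.9 223.5] 0.59 [ 0.574  -0.0446  0.068 ]
bush_right [165.5 287.7] 0.31 [ 0.6764 -0.0883  0.068 ]
roll_rack [ 72.1 188.8] 0.83 [ 0.5477 -0.2558 -0.    ]
roll_wide [ 49.7 264.6] 0.92 [ 0.6678 -0.3095  0.047 ]
roll_wide [ 40.4 117.3] 0.84 [ 0.4254 -0.2638  0.047 ]
roll_narrow [ 77.  196.2] 0.75 [ 0.5443 -0.2153  0.047 ]
spindle [368.9 112.1] 0.9 [0.4356 0.187  0.036 ]
spindle_nose [302.5 117.5] 0.71 [0.4465 0.0991 0.036 ]
spindle_grip [430.9 110.1] 0.7 [0.4246 0.2844 0.036 ]
spindle_grip [ 80.2 194.5] 0.45 [ 0.5454 -0.2165  0.036 ]
spindle_grip [366.2 112. ] 0.33 [0.4357 0.1832 0.036 ]
spindle_rest [357.6 110.9] 0.82 [0.4364 0.1844 0.    ]
shaft_collar [187.7  92.7] 0.6 [ 0.4134 -0.0488  0.005 ]
shaft_collar [245.7 205.4] 0.36 [0.5738 0.0271 0.005 ]
4.2
```

View pics/c4.png

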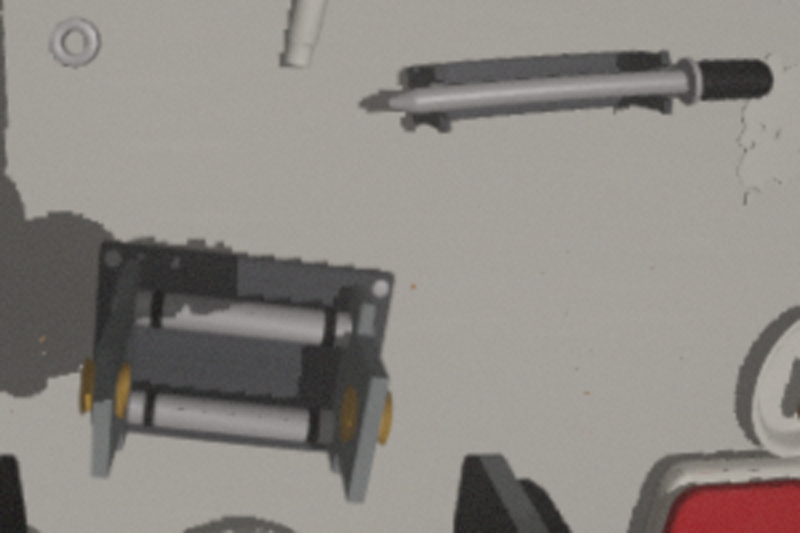

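View pics/c5.png

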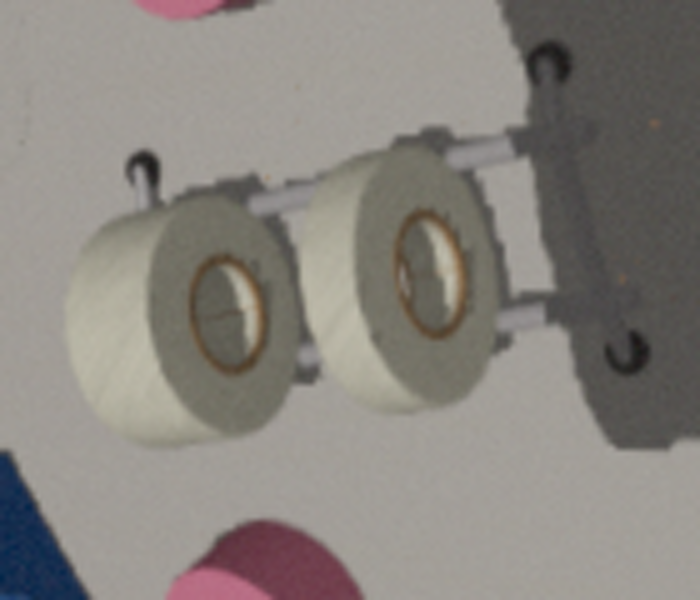

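```bash
python3 -m inch '0 0 0 -51 0 4 0; 0 0 0 -51 0 4 0; 0 0 0 -51 0 4 0; 0 0 0 -51 0 4 0; 0 0 0 -51 0 4 0; 0 0 0 0 0 0 0;0 0 0 0 0 0 0'; python3 b.py w3.png roll_wide,roll_narrow,roll_rack,unwinder_mid,bush_right,bush_left; python3 -c "
import cv2
a=cv2.imread('pics/w3.png')
cv2.imwrite('pics/c6.png',cv2.resize(a[80:280,110:410],(800,533),interpolation=cv2.INTER_CUBIC))"
```

```text
clock: 5.08
eef_pos: [0.4797, -0.2141, 0.2612]
tool_rot: [-0.5, -0.5, 0.5, 0.5]
ft_force: [0.2, 0.1, -0.2]
grip_width: 0.0859
[ 0.47982775 -0.21356709  0.26125897] 5.125
roll_wide [183.2 220.9] 0.88 [ 0.5546 -0.3018  0.047 ]
roll_wide [175.6 288.2] 0.7 [ 0.6667 -0.3251  0.047 ]
roll_wide [199.6 120.1] 0.63 [ 0.4232 -0.2734  0.047 ]
roll_narrow [251.4 215. ] 0.8 [ 0.5457 -0.211   0.047 ]
roll_rack [219.8 206.1] 0.61 [ 0.5513 -0.2568  0.    ]
unwinder_mid [419.8 243.2] 0.62 [0.5851 0.033  0.068 ]
unwinder_mid [417.5 239.9] 0.6 [0.5793 0.0273 0.068 ]
bush_right [375.5 240.9] 0.96 [ 0.5771 -0.0425  0.068 ]
bush_left [452.9 240.7] 0.87 [0.5854 0.0981 0.068 ]
5.425
```

View pics/c6.png

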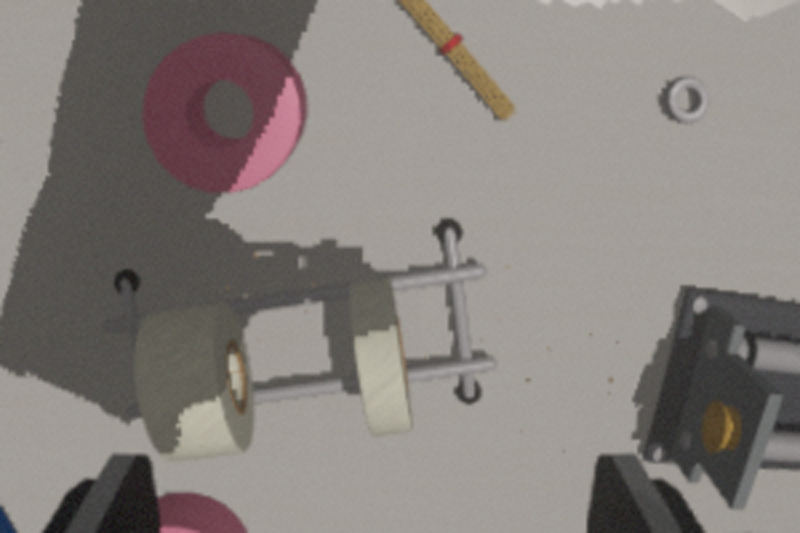

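```bash
cat > fit.py <<'E'
from h import *
c=np.load("pics/w3.png.npy",allow_pickle=True).item()
s=8/3; P=lambda u,v:(110+u/s-.3,80+v/s-.3)
e1=atz(c,P(485,269),.014);e2=atz(c,P(492,363),.014)
f=[atz(c,P(u,v),.004) for u,v in((447,230),(127,281),(468,390))]
r1=[atz(c,P(u,v),.014) for u,v in((395,283),(470,271),(410,371),(480,362),(260,394),(330,385))]
print(np.round([e1,e2],4),np.linalg.norm(e1-e2)); print(np.round(f,4)); print(np.round(r1,4))
m=(e1+e2)/2
for a,b in((0,1),(2,3),(4,3)):
    d=r1[b]-r1[a]; print(np.degrees(np.arctan2(-d[0],d[1])))
d=f[0]-f[1]; print("feet",np.linalg.norm(d),np.degrees(np.arctan2(-d[0],d[1])))
E
python3 fit.py
```

```text
[[ 0.5086 -0.1557  0.014 ]
 [ 0.561  -0.1495  0.014 ]] 0.0527564487581883
[[ 0.4905 -0.175   0.004 ]
 [ 0.5175 -0.3472  0.004 ]
 [ 0.5814 -0.1605  0.004 ]]
[[ 0.5162 -0.2021  0.014 ]
 [ 0.5097 -0.1635  0.014 ]
 [ 0.5654 -0.1936  0.014 ]
 [ 0.5604 -0.1561  0.014 ]
 [ 0.5792 -0.275   0.014 ]
 [ 0.5736 -0.2366  0.014 ]]
9.53849999604373
7.623721405019525
9.010055449500356
feet 0.17439095956939038 8.927588301859789
```

```bash
cat > fit2.py <<'E'
from h import *
s=8/3
c=np.load("pics/w3.png.npy",allow_pickle=True).item(); img=cv2.imread("pics/w3.png")
bot_masks=bot.cut_out("roll_wide","wrist")
yaw0=np.radians(8.7)
def pts(x,y,z,yaw,w=.04,r=.038):
    ax=np.array([-np.sin(yaw),np.cos(yaw),0]); ex=np.array([np.cos(yaw),np.sin(yaw),0]); t=np.linspace(0,2*np.pi,60)
    rim=r*(np.cos(t)[:,None]*ex+np.sin(t)[:,None]*[0,0,1]); C=np.array([x,y,z])
    return np.r_[C+ax*w/2+rim,C-ax*w/2+rim]
def sil(p):
    m=np.zeros((384*4,512*4),np.uint8); h=cv2.convexHull((proj(c,p)*4).astype(np.float32)); cv2.fillConvexPoly(m,np.round(h).astype(int),1); return cv2.resize(m.astype(np.float32),(512,384),interpolation=cv2.INTER_AREA)
for b in bot_masks[:4]:
    print(b["conf"],b["extent"])
b=[b for b in bot_masks if abs((b["extent"][0]+b["extent"][2])/2-183)<25 and abs((b["extent"][1]+b["extent"][3])/2-221)<30]
M=b[0]["region"].astype(np.float32)
from scipy.optimize import minimize
best=minimize(lambda q:np.abs(sil(pts(q[0],q[1],.047,q[2]))-M).sum(),[.555,-.302,yaw0],method="Nelder-Mead",options=dict(initial_simplex=[[.555,-.302,yaw0],[.56,-.302,yaw0],[.555,-.295,yaw0],[.555,-.302,yaw0+.1]]))
print(best.x,np.degrees(best.x[2]),best.fun,M.sum())
x,y,yw=best.x
big=cv2.resize(img[80:280,110:410],(800,533),interpolation=cv2.INTER_CUBIC)
for R_ in(.038,.016):
  q=(proj(c,pts(x,y,.047,yw,r=R_))-[110,80]+.5)*s
  for k in(0,60): cv2.polylines(big,[np.round(q[k:k+60]).astype(int)],True,(0,0,255),1)
cv2.imwrite("pics/o1.png",big)
E
python3 fit2.py
```

```text
0.69 [156.3, 193.0, 204.1, 253.3]
0.64 [164.5, 92.1, 229.7, 154.6]
0.6 [163.3, 263.9, 201.9, 316.2]
[ 0.55778856 -0.300549    0.1119969 ] 6.416949669522169 110.125 2231.0
```

View pics/o1.png

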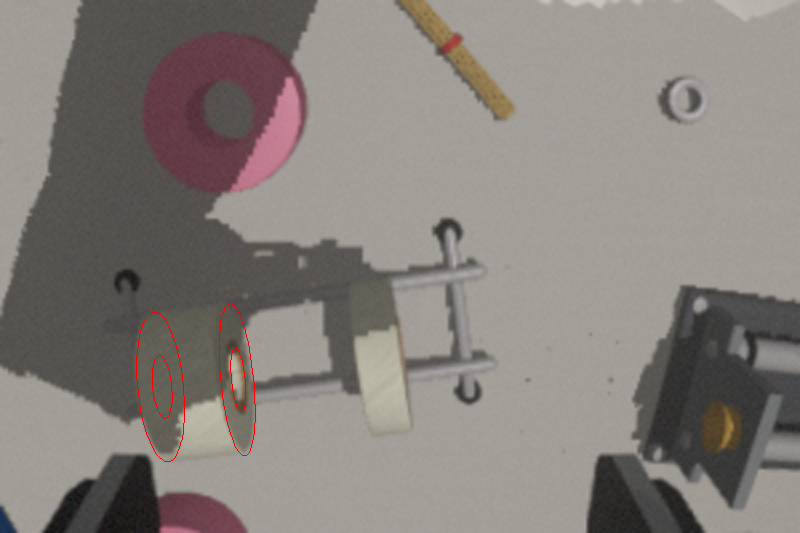

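```bash
cat > d.py <<'E'
from h import *
import sys
# usage: x y z jaw_yaw
x,y,z,j=map(float,sys.argv[1:5])
p,Rm,o=tool(); Rt=down(j)
print("at",np.round(p,4),"jaw",round(np.degrees(np.arctan2(Rm[1,0],Rm[0,0])),2),"tilt",np.round(Rm[:,1],4),"w",round(o["grip_width"],4),"F",np.round(o["ft_force"],1),"t",o["clock"])
print("turn",np.round(delta([x,y,z],Rt)[0],2),"shift now-axes",np.round(delta([x,y,z],Rt)[1],1),"shift after-turn axes",np.round(Rt.T@(np.array([x,y,z])-p)*1e3,1))
E
python3 d.py .557 -.3005 .14 98.2
```

```text
at [ 0.48   -0.2137  0.2614] jaw 90.06 tilt [ 2.e-04 -1.e-04 -1.e+00] w 0.0855 F [-0.4  1.1  0. ] t 5.475
turn [ 0.01 -8.14 -0.01] shift now-axes [-86.9 121.5 -76.9] shift after-turn axes [-96.9 121.4 -63.8]
```

```bash
python3 -m inch '0 -8.1 0 0 0 0 0; 0 0 0 -32 40 -21 0; 0 0 0 -32 40 -21 0; 0 0 0 -32 41 -21 0; 0 0 0 0 0 0 0;0 0 0 0 0 0 0'; python3 d.py .557 -.3005 .14 98.2; python3 - <<'E'
from h import *
a=cam("wrist","w4.png")["color"];b=cam("side","s4.png")["color"]
cv2.imwrite("pics/c7.png",np.hstack([cv2.resize(a[150:350,110:410],(450,300)),cv2.resize(b[100:220,190:330],(350,300))]))
E
```

```text
clock: 6.22
eef_pos: [0.5556, -0.3001, 0.1406]
tool_rot: [0.463, 0.534, -0.534, -0.464]
ft_force: [-0.3, -0.1, 0.6]
grip_width: 0.0853
at [ 0.5556 -0.3001  0.1406] jaw 98.1 tilt [-4.e-04  5.e-04 -1.e+00] w 0.0853 F [-0.3 -0.1  0.6] t 6.225
turn [-0.02 -0.1   0.03] shift now-axes [-0.6  0.6 -1.3] shift after-turn axes [-0.6  0.6 -1.3]
```

View pics/c7.png

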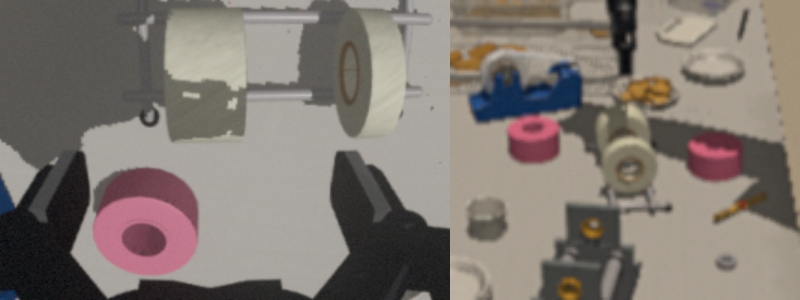

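```bash
cat > fit3.py <<'E'
from h import *
import sys
from scipy.optimize import minimize
from scipy.spatial import ConvexHull
def pts(x,y,z,yaw,w=.04,r=.038):
    ax=np.array([-np.sin(yaw),np.cos(yaw),0]); ex=np.array([np.cos(yaw),np.sin(yaw),0]); t=np.linspace(0,2*np.pi,60)
    rim=r*(np.cos(t)[:,None]*ex+np.sin(t)[:,None]*[0,0,1]); C=np.array([x,y,z])
    return np.r_[C+ax*w/2+rim,C-ax*w/2+rim]
def fitroll(c,x0,z,near):
    bm=bot.cut_out("roll_wide",c["n"]); u0=proj(c,near)[0]
    bm=sorted(bm,key=lambda b:np.hypot((b["extent"][0]+b["extent"][2])/2-u0[0],(b["extent"][1]+b["extent"][3])/2-u0[1]))
    M=bm[0]["region"].astype(np.float32); print(bm[0]["conf"],bm[0]["extent"],u0)
    def sil(p):
        m=np.zeros((384*4,512*4),np.uint8); h=cv2.convexHull((proj(c,p)*4).astype(np.float32)); cv2.fillConvexPoly(m,np.round(h).astype(int),1); return cv2.resize(m.astype(np.float32),(512,384),interpolation=cv2.INTER_AREA)
    x0=np.array(x0,float)
    f=lambda q:np.abs(sil(pts(q[0],q[1],z,q[2]))-M).sum()
    b=minimize(f,x0,method="Nelder-Mead",options=dict(initial_simplex=[x0,x0+[.006,0,0],x0+[0,.006,0],x0+[0,0,.1]]))
    return b.x,b.fun/M.sum()
E
python3 - <<'E'
from fit3 import *
c=cam("wrist","w5.png"); p,Rm,o=tool()
print(proj(c,p), proj(c,[.557,-.3005,.047]))
print(fitroll(c,[.557,-.3005,.14],.047,[.557,-.3005,.047]))
E
```

```text
[[248.0965034  253.72792708]] [[248.67996328 196.75404819]]
0.67 [218.4, 152.6, 277.1, 245.1] [248.67996328 196.75404819]
(array([ 0.55800647, -0.30089899,  0.14283206]), np.float64(0.025451162316476345))
```

```bash
python3 -m inch '0 0 0 -1 30 -2.4 0; 0 0 0 0 30 0 0; 0 0 0 0 28.5 0 0; 0 0 0 0 0 0 0;0 0 0 0 0 0 1;0 0 0 0 0 0 1;0 0 0 0 0 0 1;0 0 0 0 0 0 1;0 0 0 0 0 0 1'; python3 d.py .558 -.3009 .052 98.2
```

```text
clock: 7.55
eef_pos: [0.5593, -0.3019, 0.0539]
tool_rot: [0.465, 0.534, -0.534, -0.462]
ft_force: [-0.6, 0.8, 5.5]
grip_width: 0.0394
at [ 0.5593 -0.3019  0.0539] jaw 98.08 tilt [ 0.0031 -0.0017 -1.    ] w 0.0394 F [-0.6  0.8  5.5] t 7.55
turn [ 0.16 -0.12 -0.12] shift now-axes [1.2 1.9 1.2] shift after-turn axes [1.2 1.9 1.2]
```

```bash
python3 -m inch '0 0 0 0 -12 0 1;0 0 0 0 -40 0 1; 0 0 0 0 -40 0 1; 0 0 0 0 -40 0 1; 0 0 0 0 0 0 1;0 0 0 0 0 0 1'; python3 d.py .558 -.3009 .19 98.2;  python3 - <<'E'
from h import *
s=8/3
c=np.load("pics/w2.png.npy",allow_pickle=True).item()
P=lambda u,v:(160+u/s-.3,80+v/s-.3)
A=atz(c,P(395,273),.01);B=atz(c,P(103,241),.01); print("corners",A,B,np.linalg.norm(A-B),np.degrees(np.arctan2(-(A-B)[0],(A-B)[1])))
m=(A+B)/2; d=(A-B)/np.linalg.norm(A-B); print("centre",m+.055*np.array([d[1],-d[0],0]))
n=atz(c,P(378,376),.096);f=atz(c,P(355,500),.096); print("cheek+",n,f,(n+f)/2)
a=cam("scene","s5.png")["color"];b=cam("side","s6.png")["color"]
cv2.imwrite("pics/c8.png",np.hstack([cv2.resize(a[150:290,280:440],(400,350)),cv2.resize(b[100:220,190:330],(400,350))]))
E
```

```text
clock: 8.3
eef_pos: [0.5578, -0.3009, 0.1832]
tool_rot: [-0.463, -0.534, 0.534, 0.464]
ft_force: [-0.5, 0.6, -1.1]
grip_width: 0.0389
at [ 0.5578 -0.3009  0.1832] jaw 98.09 tilt [-1.e-03  5.e-04 -1.e+00] w 0.0389 F [-0.5  0.6 -1.1] t 8.3
turn [-0.05 -0.11  0.04] shift now-axes [-0.  -6.8 -0.2] shift after-turn axes [-0.  -6.8 -0.2]
corners [0.53766248 0.11418509 0.01      ] [ 0.51970018 -0.0375744   0.01      ] 0.1528188025470812 -6.750142710551775
centre [0.58330008 0.03184065 0.01      ]
cheek+ [0.55810733 0.09236038 0.096     ] [0.62077149 0.08587477 0.096     ] [0.58943941 0.08911758 0.096     ]
```

View pics/c8.png

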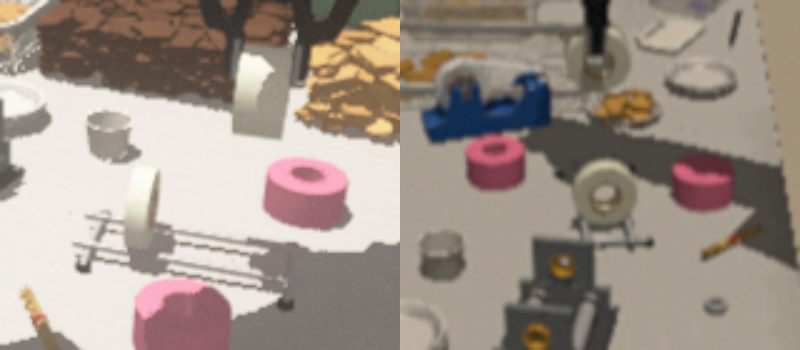

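```bash
python3 -m inch '0 7.2 0 0 -20 0 1;0 7.2 0 0 -20 0 1; 0 0 0 55 -8 3.2 1; 0 0 0 55 -8 3.2 1; 0 0 0 55 -8 3.2 1; 0 0 0 55 -8 3.2 1; 0 0 0 55 -8 3.2 1; 0 0 0 55 -8 3.2 1; 0 0 0 0 0 0 1;0 0 0 0 0 0 1'; python3 d.py .583 .03 .1 83.7;  python3 b.py w6.png unwinder,unwinder_mid,bush_left,bush_right; python3 -c "
import cv2
a=cv2.imread('pics/w6.png')
cv2.imwrite('pics/c9.png',cv2.resize(a[80:280,110:410],(800,533),interpolation=cv2.INTER_CUBIC))"
```

```text
clock: 9.65
eef_pos: [0.5748, 0.029, 0.2704]
tool_rot: [-0.526, -0.471, 0.473, 0.527]
ft_force: [-0.7, -1.2, -1.5]
grip_width: 0.0391
at [0.5748 0.029  0.2704] jaw 83.74 tilt [-2.7e-03 -7.0e-04 -1.0e+00] w 0.0391 F [-0.7 -1.2 -1.5] t 9.65
turn [-0.15  0.04 -0.06] shift now-axes [  2.1 170.4  -8.4] shift after-turn axes [  1.9 170.4  -8. ]
[0.57487898 0.0282367  0.27054443] 9.7
unwinder [252.1 159.4] 0.59 [0.5789 0.0325 0.    ]
bush_left [310.9 176.8] 0.66 [0.5936 0.1026 0.068 ]
bush_right [190.5 174. ] 0.65 [ 0.5741 -0.0427  0.068 ]
bush_right [248.3 245.2] 0.3 [0.6776 0.0165 0.068 ]
9.9
```

View pics/c9.png

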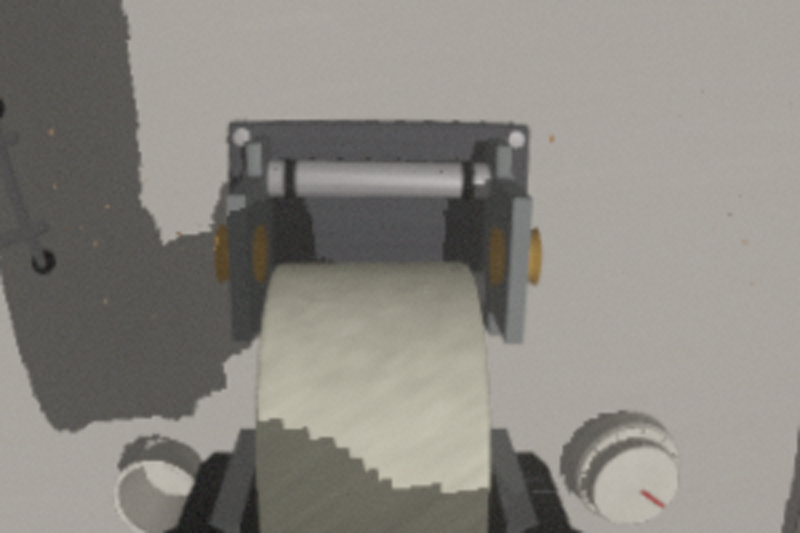

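```bash
cat > fitu.py <<'E'
from h import *
s=8/3
c=np.load("pics/w6.png.npy",allow_pickle=True).item()
P=lambda u,v:np.array((110+u/s-.3,80+v/s-.3))
K=[((-.055,-.078,.01),P(230,122)),((-.055,.078,.01),P(528,125)),
   ((0,-.059,.096),P(239.5,268.5)),((0,.059,.096),P(517,270)),
   ((0,-.070,.068),P(221,253)),((0,.070,.068),P(536,256.5)),
   ((0,-.054,.068),P(260,253)),((0,.054,.068),P(496,255))]
X=np.array([k[0] for k in K]);U=np.array([k[1] for k in K])
def W(q): 
    return np.c_[q[0]+np.cos(q[2])*X[:,0]-np.sin(q[2])*X[:,1],q[1]+np.sin(q[2])*X[:,0]+np.cos(q[2])*X[:,1],X[:,2]]
r=least_squares(lambda q:(proj(c,W(q))-U).ravel(),[.583,.03,-.11],loss="soft_l1")
print(r.x,np.degrees(r.x[2])); print(np.round((proj(c,W(r.x))-U),1).tolist())
q=r.x
for y in(-.03,.03):
  for z in (.028,.037):print(proj(c,[q[0]-np.cos(q[2])*.028-np.sin(q[2])*y,q[1]-np.sin(q[2])*.028+np.cos(q[2])*y,z]),end=" ")
print(P(300,178),P(450,181))
p,Rm,o=tool();print(np.degrees(np.arctan2(Rm[1,0],Rm[0,0]))-90)
E
python3 fitu.py
```

```text
[ 0.58353527  0.03088367 -0.11850788] -6.790001091302646
[[-1.4, -0.5], [1.1, -0.4], [-0.5, 0.5], [0.6, 0.9], [1.3, -0.1], [-1.6, -0.3], [-0.4, -0.0], [0.5, 0.0]]
[[228.7057993  146.27153996]] [[228.21493478 147.3924217 ]] [[274.51221009 146.71976615]] [[275.07374714 147.85082952]] [222.2  146.45] [278.45  147.575]
-6.438671647554088
```

```bash
python3 d.py .5836 .031 .125 83.3; python3 -m inch '0 0.4 0 1 40 -8.5 1; 0 0 0 0 50 0 1; 0 0 0 0 55 0 1; 0 0 0 0 0 0 1;0 0 0 0 0 0 1;0 0 0 0 0 0 1'; python3 d.py .5836 .031 .0745 83.3;  python3 - <<'E'
from h import *
a=cam("wrist","w7.png")["color"];b=cam("side","s7.png")["color"]; e=cam("scene","z7.png")["color"]
cv2.imwrite("pics/c10.png",np.hstack([cv2.resize(a[100:300,130:370],(360,300)),cv2.resize(b[130:260,190:310],(280,300)),cv2.resize(e[130:240,200:310],(300,300))]))
E
```

```text
at [0.5753 0.0275 0.2714] jaw 83.56 tilt [-9.e-04 -1.e-04 -1.e+00] w 0.0395 F [-0.4 -0.1 -0.8] t 9.9
turn [-0.05  0.26 -0.01] shift now-axes [  4.4 146.3  -8. ] shift after-turn axes [  4.4 146.4  -7.9]
clock: 10.65
eef_pos: [0.5864, 0.0288, 0.1301]
tool_rot: [0.53, 0.471, -0.468, -0.527]
ft_force: [0.1, -0.6, -0.5]
grip_width: 0.0394
at [0.5864 0.0288 0.1301] jaw 83.26 tilt [ 6.1e-03  3.0e-04 -1.0e+00] w 0.0394 F [ 0.1 -0.6 -0.5] t 10.65
turn [ 0.34 -0.04  0.06] shift now-axes [ 1.8 55.6  3.4] shift after-turn axes [ 1.8 55.6  3. ]
```

View pics/c10.png

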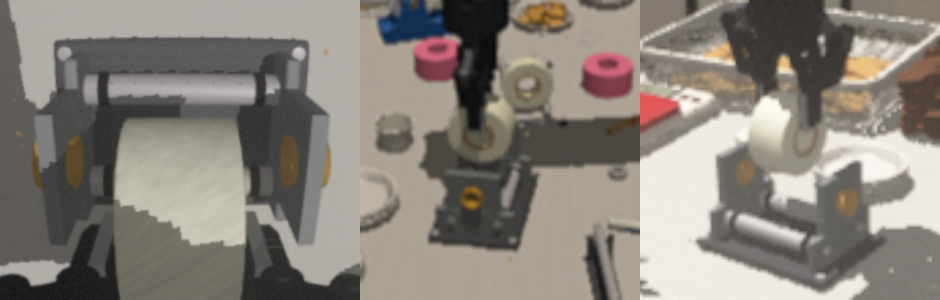

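```bash
python3 d.py .5836 .031 .0745 83.3; python3 -m inch '0 0 0 0 0 0 1';python3 d.py .5836 .031 .0745 83.3
```

```text
at [0.5854 0.029  0.129 ] jaw 83.28 tilt [ 4.e-03  2.e-04 -1.e+00] w 0.0392 F [ 0.3  0.4 -0.9] t 10.8
turn [ 0.22 -0.02  0.04] shift now-axes [ 1.8 54.5  2.2] shift after-turn axes [ 1.8 54.5  2. ]
clock: 10.92
eef_pos: [0.5845, 0.029, 0.1278]
tool_rot: [0.529, 0.47, -0.469, -0.528]
ft_force: [-0.1, -0.2, -0.2]
grip_width: 0.0388
at [0.5845 0.029  0.1278] jaw 83.29 tilt [ 1.8e-03  1.0e-04 -1.0e+00] w 0.0388 F [-0.1 -0.2 -0.2] t 10.925
turn [ 0.1  -0.01  0.02] shift now-axes [ 1.8 53.3  1.2] shift after-turn axes [ 1.8 53.3  1.2]
```

```bash
python3 -m inch '0 0 0 1.8 15 0 1; 0 0 0 0 15 0 1; 0 0 0 0 12 0 1; 0 0 0 0 8 0 1;0 0 0 0 0 0 1;0 0 0 0 0 0 1;0 0 0 0 0 0 1;0 0 0 0 0 0 1';python3 d.py .5836 .031 .0745 83.3; python3 - <<'E'
from h import *
a=cam("wrist","w8.png")["color"];b=cam("side","s8.png")["color"]; e=cam("scene","z8.png")["color"]
cv2.imwrite("pics/c11.png",np.hstack([cv2.resize(a[100:300,130:370],(360,300)),cv2.resize(b[160:260,190:290],(300,300)),cv2.resize(e[150:240,210:300],(300,300))])[:,:])
E
```

```text
clock: 11.92
eef_pos: [0.5844, 0.0308, 0.0772]
tool_rot: [0.529, 0.47, -0.47, -0.528]
ft_force: [-0.1, 0.8, -0.4]
grip_width: 0.0392
at [0.5844 0.0308 0.0772] jaw 83.29 tilt [ 6.e-04  1.e-04 -1.e+00] w 0.0392 F [-0.1  0.8 -0.4] t 11.925
turn [ 0.03 -0.01  0.01] shift now-axes [0.1 2.7 0.8] shift after-turn axes [0.1 2.7 0.8]
```

View pics/c11.png

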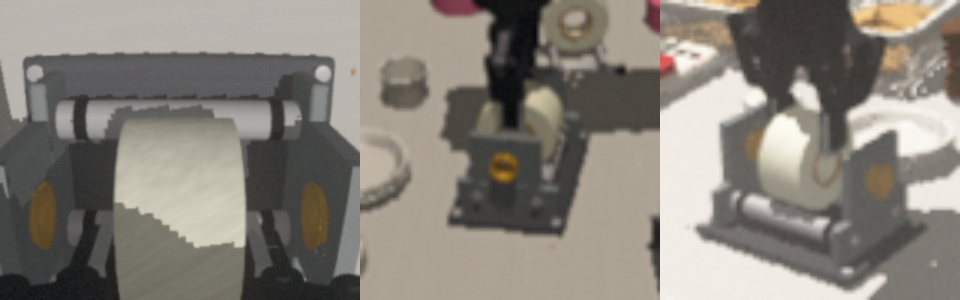

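```bash
python3 -m inch '0 0 0 0 2 0.5 1; 0 0 0 0 1 0 1; 0 0 0 0 0 0 1;0 0 0 0 0 0 1;0 0 0 0 0 0 1'; python3 -m inch '0 0 0 0 1 0 1; 0 0 0 0 0 0 1;0 0 0 0 0 0 1'
```

```text
clock: 12.7
eef_pos: [0.5843, 0.0308, 0.0742]
tool_rot: [0.529, 0.47, -0.47, -0.528]
ft_force: [2.0, -0.6, 1.1]
grip_width: 0.0393
clock: 13.08
eef_pos: [0.5848, 0.0307, 0.0735]
tool_rot: [0.529, 0.47, -0.469, -0.528]
ft_force: [4.9, -0.6, 3.7]
grip_width: 0.0393
```

```bash
python3 -m inch '0 0 0 0 0 0 0.6; 0 0 0 0 0 0 0.45; 0 0 0 0 0 0 0.35;0 0 0 0 0 0 0.32;0 0 0 0 0 0 0.32;0 0 0 0 0 0 0.32';python3 d.py .5836 .031 .0745 83.3; python3 - <<'E'
from h import *
a=cam("wrist","w9.png")["color"];b=cam("side","s9.png")["color"]; e=cam("scene","z9.png")["color"]
cv2.imwrite("pics/c12.png",np.hstack([cv2.resize(a[100:300,130:370],(360,300)),cv2.resize(b[160:260,190:290],(300,300)),cv2.resize(e[150:240,210:300],(300,300))])[:,:])
E
```

```text
clock: 13.82
eef_pos: [0.5835, 0.0308, 0.0727]
tool_rot: [-0.528, -0.47, 0.47, 0.529]
ft_force: [0.3, 0.0, 0.6]
grip_width: 0.058
at [0.5835 0.0308 0.0727] jaw 83.29 tilt [-5.e-04  0.e+00 -1.e+00] w 0.058 F [0.3 0.  0.6] t 13.825
turn [-0.03 -0.01 -0.  ] shift now-axes [ 0.2 -1.8 -0.1] shift after-turn axes [ 0.2 -1.8 -0.1]
```

View pics/c12.png

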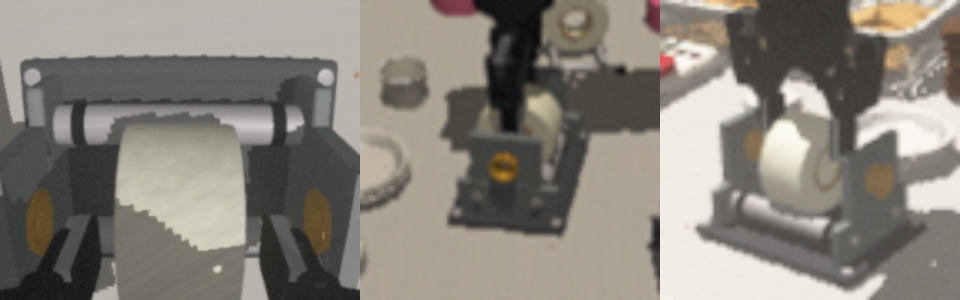

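```bash
python3 -m inch '0 0 0 0 -8 0 0.32; 0 0 0 0 -15 0 0.32; 0 0 0 0 -25 0 0.32;0 0 0 0 -30 0 0.32;0 0 0 0 -40 0 0.3;0 0 0 0 -40 0 0;0 0 0 0 0 0 0;0 0 0 0 0 0 0;0 0 0 0 0 0 0';python3 d.py .5836 .031 .0745 83.3; python3 - <<'E'
from fit3 import *
w=cam("wrist","w10.png");a=w["color"];S=cam("side","s10.png");b=S["color"]; Z=cam("scene","z10.png");e=Z["color"]
cv2.imwrite("pics/c13.png",np.hstack([cv2.resize(a[100:300,130:370],(360,300)),cv2.resize(b[160:260,190:290],(300,300)),cv2.resize(e[150:240,210:300],(300,300))])[:,:])
for c in (w,S,Z):
    try: print(c["n"],fitroll(c,[.5836,.031,-.118],.066,[.5836,.031,.066]))
    except Exception as ex: print(ex)
E
```

```text
clock: 15.1
eef_pos: [0.5829, 0.0308, 0.2297]
tool_rot: [-0.528, -0.469, 0.471, 0.529]
ft_force: [-0.1, -0.1, 0.1]
grip_width: 0.0855
at [0.5829 0.0308 0.2297] jaw 83.29 tilt [-2.5e-03 -1.0e-04 -1.0e+00] w 0.0855 F [-0.1 -0.1  0.1] t 15.1
turn [-0.14 -0.01 -0.02] shift now-axes [  0.3 155.1  -1.1] shift after-turn axes [  0.3 155.2  -0.7]
0.83 [227.0, 142.2, 273.1, 212.4] [249.27346364 176.95437926]
wrist (array([ 0.58401099,  0.03164527, -0.11689878]), np.float64(0.03408500692520776))
0.67 [229.6, 188.4, 255.6, 215.0] [242.54567693 201.24030221]
side (array([0.58110759, 0.02757155, 0.00989676]), np.float64(0.5107991360691144))
0.75 [243.7, 182.1, 270.7, 216.0] [253.96489356 197.7812249 ]
scene (array([0.57978545, 0.02810815, 0.01240991]), np.float64(0.08933933933933934))
```

View pics/c13.png

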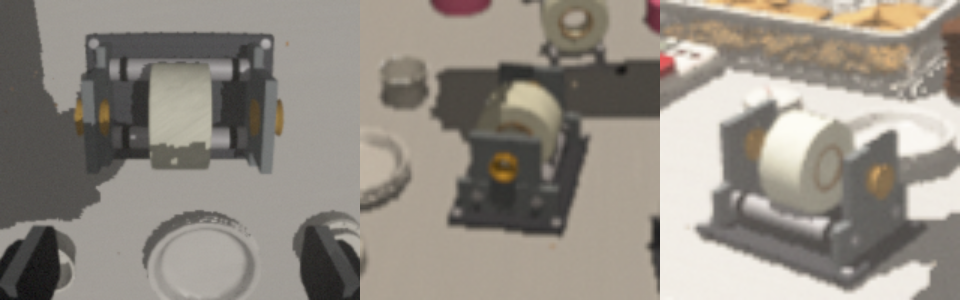

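```bash
python3 -m inch '0 -10.3 0 0 0 0 0;0 -10.3 0 0 0 0 0;0 -10.3 0 0 0 0 0;0 -10.3 0 0 0 0 0;0 -10.3 0 0 0 0 0;0 -10.3 0 0 0 0 0;0 -10.3 0 0 0 0 0;0 -10.3 0 0 0 0 0;0 -10.3 0 0 0 0 0;0 -10.3 0 0 0 0 0;0 0 0 0 0 0 0';python3 d.py .425 .284 .17 186.7
```

```text
clock: 16.77
eef_pos: [0.5837, 0.0308, 0.2306]
tool_rot: [-0.038, 0.706, -0.706, 0.038]
ft_force: [-0.5, 0.4, -0.2]
grip_width: 0.0855
at [0.5837 0.0308 0.2306] jaw -173.84 tilt [-3.e-04 -0.e+00 -1.e+00] w 0.0855 F [-0.5  0.4 -0.2] t 16.775
turn [ 0.   -0.54  0.02] shift now-axes [ 130.5   60.7 -268.8] shift after-turn axes [ 128.    60.6 -270. ]
```

```bash
python3 -m inch '0 -0.5 0 0 0 0 0;0 0 0 21.3 10 -45 0;0 0 0 21.3 10 -45 0;0 0 0 21.3 10 -45 0;0 0 0 21.3 10 -45 0;0 0 0 21.3 10 -45 0;0 0 0 21.3 10 -45 0;0 0 0 0 0 0 0;0 0 0 0 0 0 0;0 0 0 0 0 0 0';python3 d.py .425 .284 .17 186.7; python3 b.py w11.png spindle,spindle_nose,spindle_grip,bush_left,unwinder_mid
```

```text
clock: 18.02
eef_pos: [0.4257, 0.283, 0.1711]
tool_rot: [-0.041, 0.706, -0.706, 0.041]
ft_force: [0.3, 0.5, 0.6]
grip_width: 0.0853
at [0.4257 0.283  0.1711] jaw -173.34 tilt [ 6.e-04  1.e-04 -1.e+00] w 0.0853 F [0.3 0.5 0.6] t 18.025
turn [ 0.   -0.04 -0.04] shift now-axes [ 0.6  1.1 -1. ] shift after-turn axes [ 0.6  1.1 -1. ]
[0.42575941 0.28297235 0.17112772] 18.075
spindle [252.9  82.6] 0.98 [0.4344 0.1873 0.036 ]
spindle_grip [250.3 192.6] 0.71 [0.4244 0.2928 0.036 ]
unwinder_mid [250.3 187.5] 0.45 [0.4262 0.2777 0.068 ]
18.325
```

View pics/w11.png

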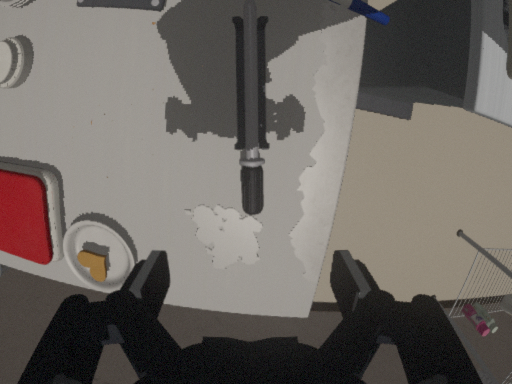

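```bash
python3 - <<'E'
from h import *
a=cv2.imread('pics/w11.png'); cv2.imwrite('pics/c14.png',cv2.resize(a[0:240,190:310],(400,800))[:600] if 0 else cv2.resize(a[120:230,190:310],(640,587),interpolation=cv2.INTER_CUBIC))
c=np.load("pics/w11.png.npy",allow_pickle=True).item()
# predicted points
d=np.array([-np.sin(np.radians(6.7)),np.cos(np.radians(6.7)),0])
g=np.array([.4250,.2845,.036])
for y in(-86,0,72,78,102,126): print(y,np.round(proj(c,g+d*(y-102)/1e3),1), (np.round(proj(c,g+d*(y-102)/1e3),1)-[190,120])*640/120)
E
```

```text
-86 [[250.6  -9.2]] [[ 323.2        -689.06666667]]
0 [[250.7  77.9]] [[ 323.73333333 -224.53333333]]
72 [[250.7 154.2]] [[323.73333333 182.4       ]]
78 [[250.7 160.4]] [[323.73333333 215.46666667]]
102 [[250.7 184.5]] [[323.73333333 344.        ]]
126 [[250.7 207.5]] [[323.73333333 466.66666667]]
```

View pics/c14.png

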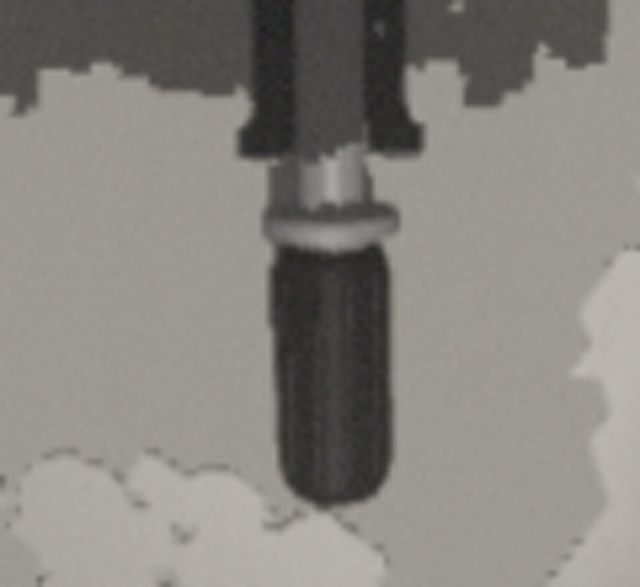

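```bash
python3 - <<'E'
from h import *
a=cv2.imread('pics/w11.png').astype(int); g=a.sum(2)
for r in (8,20,35,60,90,120,170,180,190,200): print(r,(g[r,225:278]//3).tolist())
E
```

```text
8 [69, 69, 69, 70, 72, 73, 71, 73, 72, 71, 70, 70, 70, 72, 67, 72, 71, 73, 65, 60, 67, 66, 66, 65, 73, 69, 68, 66, 65, 62, 64, 64, 71, 73, 73, 71, 71, 70, 70, 71, 70, 72, 71, 75, 74, 74, 71, 72, 71, 73, 73, 69, 77]
20 [72, 70, 73, 69, 74, 73, 66, 45, 33, 34, 34, 34, 35, 35, 34, 35, 29, 32, 55, 64, 65, 62, 63, 68, 71, 74, 71, 66, 64, 64, 63, 58, 42, 34, 28, 34, 34, 39, 34, 33, 32, 37, 39, 58, 73, 70, 73, 69, 72, 71, 72, 71, 71]
35 [69, 72, 72, 75, 70, 70, 73, 70, 75, 73, 59, 44, 44, 40, 37, 36, 34, 37, 48, 60, 66, 64, 66, 68, 72, 76, 70, 66, 67, 67, 62, 59, 47, 42, 39, 34, 38, 38, 38, 46, 62, 74, 73, 73, 73, 72, 71, 70, 73, 73, 75, 72, 76]
60 [72, 75, 74, 73, 77, 72, 75, 73, 73, 69, 64, 44, 34, 41, 36, 38, 41, 41, 41, 52, 61, 65, 67, 63, 69, 73, 71, 69, 69, 69, 68, 64, 52, 41, 40, 37, 39, 34, 37, 42, 59, 73, 77, 76, 92, 107, 131, 148, 148, 149, 150, 147, 148]
90 [72, 71, 74, 73, 74, 74, 70, 75, 74, 77, 72, 55, 39, 37, 34, 37, 37, 37, 40, 52, 61, 64, 68, 69, 68, 70, 69, 70, 67, 71, 66, 68, 60, 42, 40, 40, 41, 43, 64, 76, 108, 138, 149, 151, 151, 149, 149, 149, 150, 149, 148, 148, 150]

[... 511 characters left out ...]
 152, 150, 152, 151, 151, 152, 149, 110, 67, 53, 49, 47, 43, 45, 50, 47, 53, 56, 62, 63, 63, 54, 62, 53, 42, 48, 46, 48, 45, 62, 118, 147, 151, 150, 152, 149, 151, 152, 152, 152, 151, 150, 150, 152, 151]
190 [151, 153, 151, 151, 149, 150, 152, 152, 151, 152, 150, 150, 151, 153, 150, 148, 104, 65, 54, 62, 53, 50, 46, 51, 60, 56, 63, 64, 63, 58, 56, 53, 48, 50, 49, 51, 49, 67, 119, 148, 152, 153, 152, 153, 152, 152, 153, 153, 152, 152, 151, 151, 153]
200 [153, 152, 152, 153, 153, 150, 151, 151, 149, 149, 154, 152, 153, 153, 153, 151, 128, 77, 54, 61, 51, 53, 54, 50, 61, 57, 62, 67, 71, 57, 53, 52, 51, 50, 50, 55, 56, 56, 97, 144, 150, 152, 153, 151, 151, 152, 153, 152, 155, 153, 153, 152, 150]
```

```bash
python3 d.py .4233 .2905 .018 187.4
```

```text
at [0.4253 0.2833 0.1709] jaw -173.29 tilt [ 2.e-04  1.e-04 -1.e+00] w 0.0853 F [ 0.3 -1.1  0.4] t 18.325
turn [ 0.01 -0.69 -0.01] shift now-axes [  1.2 152.9  -7.4] shift after-turn axes [  1.1 152.9  -7.4]
```

```bash
python3 -m inch '0 -0.7 0 1 0 -7.4 0;0 0 0 0 30 0 0;0 0 0 0 35 0 0;0 0 0 0 35 0 0;0 0 0 0 0 0 0;0 0 0 0 0 0 0;0 0 0 0 0 0 0;0 0 0 0 0 0 0';python3 d.py .4233 .2905 .018 187.4; python3 - <<'E'
from h import *
c=cam("wrist","w12.png"); cv2.imwrite("pics/c15.png",cv2.resize(c["color"][100:340,130:370],(600,600)))
d=np.array([-np.sin(np.radians(7.4)),np.cos(np.radians(7.4)),0]);g=np.array([.4233,.2905,.036])
for y in(0,72,78,102,126): print(y,np.round(proj(c,g+d*(y-102)/1e3),1),(np.round(proj(c,g+d*(y-102)/1e3),1)-[130,100])*2.5)
E
```

```text
clock: 19.32
eef_pos: [0.4239, 0.2917, 0.0722]
tool_rot: [-0.045, 0.706, -0.705, 0.047]
ft_force: [-0.1, -0.2, 0.4]
grip_width: 0.0851
at [0.4239 0.2917 0.0722] jaw -172.51 tilt [ 0.0022  0.0015 -1.    ] w 0.0851 F [-0.1 -0.2  0.4] t 19.325
turn [ 0.07  0.09 -0.14] shift now-axes [ 0.8 54.1  1.1] shift after-turn axes [ 0.7 54.2  1.1]
0 [[251.8  62.5]] [[304.5  -93.75]]
72 [[251.5 179.9]] [[303.75 199.75]]
78 [[251.5 189.1]] [[303.75 222.75]]
102 [[251.4 223.8]] [[303.5 309.5]]
126 [[251.2 255.3]] [[303.   388.25]]
```

View pics/c15.png

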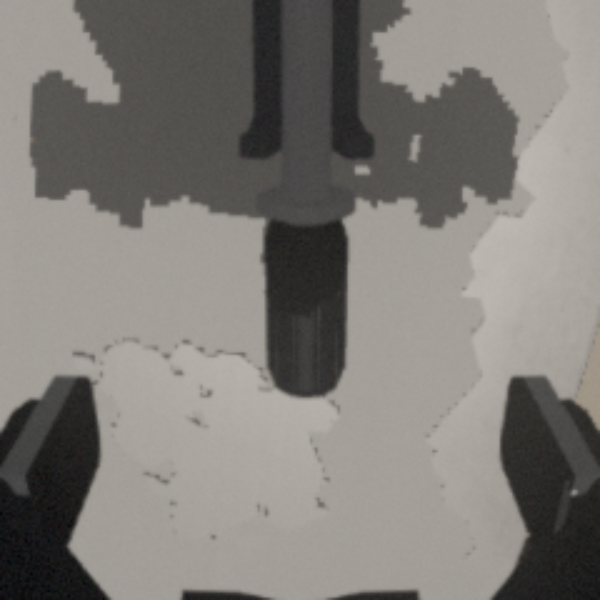

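```bash
python3 -m inch '0 0 0 1 20 0 0;0 0 0 0 20 0 0;0 0 0 0 12 0 0;0 0 0 0 0 0 0;0 0 0 0 0 0 0;0 0 0 0 0 0 1;0 0 0 0 0 0 1;0 0 0 0 0 0 1;0 0 0 0 0 0 1;0 0 0 0 0 0 1;0 0 0 0 0 0 1;0 0 0 0 0 0 1';python3 d.py .4233 .2905 .018 187.4
```

```text
clock: 20.88
eef_pos: [0.4222, 0.291, 0.0189]
tool_rot: [-0.046, 0.706, -0.706, 0.046]
ft_force: [-0.8, 0.1, 1.1]
grip_width: 0.018
at [0.4222 0.291  0.0189] jaw -172.51 tilt [ 4.e-04  2.e-04 -1.e+00] w 0.018 F [-0.8  0.1  1.1] t 20.875
turn [ 0.01  0.09 -0.02] shift now-axes [-1.   0.9  0.7] shift after-turn axes [-1.   0.9  0.7]
```

```bash
python3 -m inch '0 0 0 0 -8 0 1;0 0 0 0 -20 0 1;0 0 0 0 -30 0 1;0 0 0 0 -30 0 1;0 0 0 0 0 0 1;0 0 0 0 0 0 1;0 0 0 0 0 0 1;0 0 0 0 0 0 1';python3 d.py .4233 .2905 .018 187.4; python3 - <<'E'
from h import *
W=cam("wrist","w13.png");S=cam("side","s13.png");Z=cam("scene","z13.png")
for c in(W,S,Z):
  for n in("spindle_nose","spindle_grip","spindle"):
    for r in bot.spot_point(n,c["n"])[:2]: print(c["n"],n,np.round(r["point"],1),round(r["conf"],2))
np.save("pics/i13.npy",[{k:c[k] for k in c if k!="color"} for c in(W,S,Z)],allow_pickle=True)
cv2.imwrite("pics/c16.png",np.hstack([cv2.resize(W["color"],(460,345)),cv2.resize(Z["color"][160:270,90:245],(486,345))]))
cv2.imwrite("pics/c17.png",cv2.resize(S["color"][170:300,230:350],(554,600),interpolation=cv2.INTER_CUBIC))
E
```

```text
clock: 21.88
eef_pos: [0.4214, 0.2905, 0.1057]
tool_rot: [0.047, -0.705, 0.706, -0.045]
ft_force: [-0.6, 0.2, -0.6]
grip_width: 0.0184
at [0.4214 0.2905 0.1057] jaw -172.51 tilt [-0.0019 -0.0012 -1.    ] w 0.0184 F [-0.6  0.2 -0.6] t 21.875
turn [-0.06  0.09  0.11] shift now-axes [-2.1 87.7  0.1] shift after-turn axes [-1.9 87.7  0.2]
wrist spindle_grip [252.6 269.9] 0.82
wrist spindle [249.3  43.6] 0.9
side spindle_nose [243.5 201.8] 0.71
side spindle [259.8 164. ] 0.64
scene spindle_nose [293.9 284.2] 0.74
scene spindle_nose [197.  186.2] 0.71
scene spindle_grip [133.3 182.5] 0.71
scene spindle [166.1 190. ] 0.88
```

View pics/c16.png

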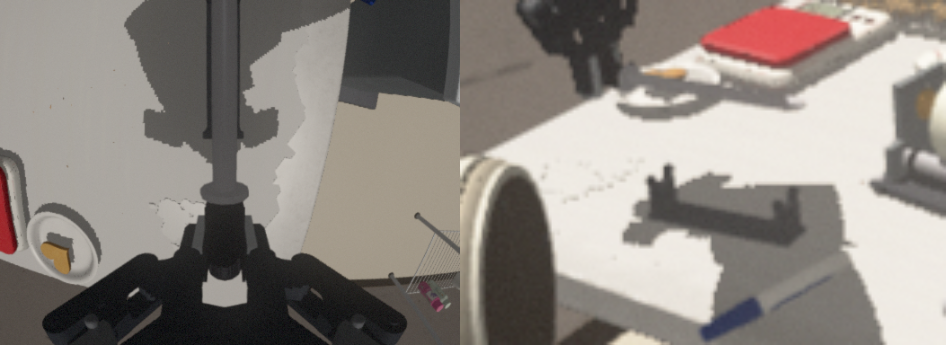

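View pics/c17.png

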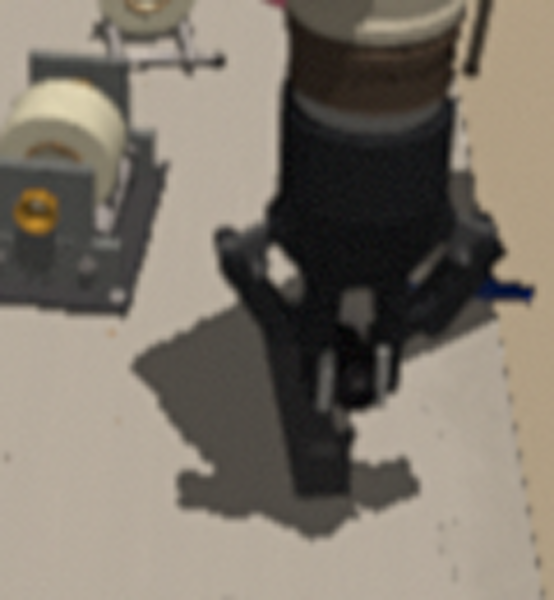

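```bash
cat > ov.py <<'E'
from h import *
def spindle_overlay(c,g,yaw,pitch,box,out,k=4):
    """g grip point; yaw deg about z; pitch deg nose-up"""
    y=np.radians(yaw);p=np.radians(pitch); d=np.array([-np.sin(y)*np.cos(p),np.cos(y)*np.cos(p),-np.sin(p)])
    im=cv2.resize(c["color"][box[1]:box[3],box[0]:box[2]],None,fx=k,fy=k,interpolation=cv2.INTER_CUBIC)
    for yy,col in((-86,(0,0,255)),(-73,(0,255,0)),(0,(255,0,0)),(72,(0,255,255)),(78,(0,255,0)),(102,(255,0,255)),(126,(0,0,255))):
        q=(proj(c,g+d*(yy-102)/1e3)[0]-box[:2]+.5)*k; cv2.circle(im,(int(q[0]),int(q[1])),3,col,1)
    cv2.imwrite("pics/"+out,im)
E
python3 - <<'E'
from ov import *
Z=cam("scene","z14.png"); p,Rm,o=tool(); print(p); g=p+[0,0,.0171]
spindle_overlay(Z,g,7.45,0,(110,160,230,240),"o2.png",6)
spindle_overlay(cam("wrist","w14.png"),g,7.45,0,(200,0,300,260),"o3.png",2.3)
E
```

```text
[0.42205035 0.29091732 0.1068493 ]
```

View pics/o2.png

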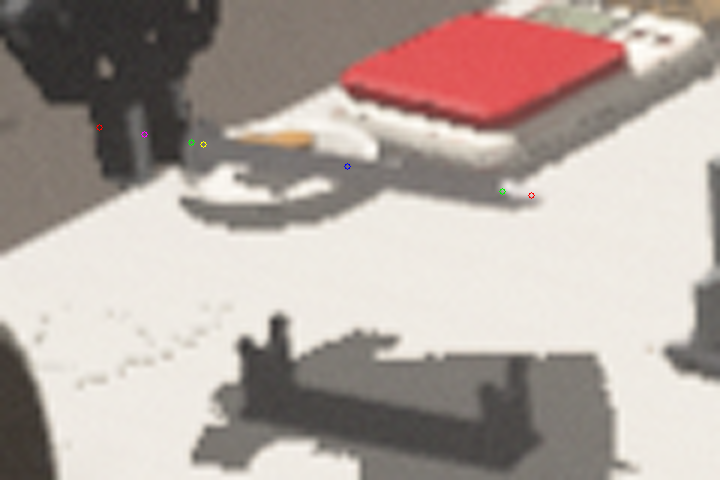

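View pics/o3.png

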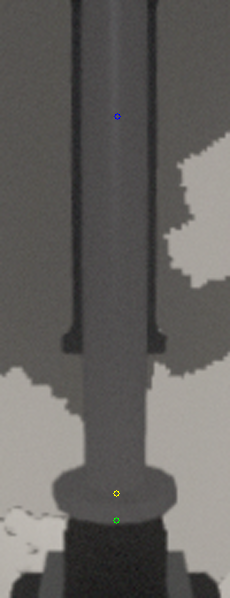

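```bash
python3 - <<'E'
from h import *
c=np.load("pics/w11.png.npy",allow_pickle=True).item()
for uv in((55,170),(60,255),(64,250),(134,260),(95,222),(20,60)): print(uv,np.round(atz(c,uv,.02),3))
E
python3 d.py .617 .3093 .107 173.2
```

```text
(55, 170) [0.658 0.297 0.02 ]
(60, 255) [0.667 0.415 0.02 ]
(64, 250) [0.658 0.405 0.02 ]
(134, 260) [0.554 0.4   0.02 ]
(95, 222) [0.604 0.356 0.02 ]
(20, 60) [0.718 0.163 0.02 ]
at [0.4221 0.2909 0.1068] jaw -172.51 tilt [ 1.e-04  0.e+00 -1.e+00] w 0.018 F [-0.   0.3  0.2] t 22.575
turn [ 0.000e+00  1.429e+01 -1.000e-02] shift now-axes [-1.957e+02 -1.000e-01  7.200e+00] shift after-turn axes [-191.4   -0.2  -41.3]
```

```bash
python3 - <<'E'
from h import *
c=cam("scene"); s=cam("side","s15.png")
b=atz(c,(110+342/4,170+76/4),0); print("near corner",b)
for z in(.01,.02,.03,.04,.05): print(z,proj(c,b+[0,0,z]))
b=atz(c,(110+228/4,170+25/4),0); print("left corner",b)
for z in(.01,.02,.03,.04,.05): print(z,proj(c,b+[0,0,z]))
cv2.imwrite("pics/c18.png",cv2.resize(s["color"][260:350,90:250],(800,450),interpolation=cv2.INTER_CUBIC))
for P in((.65,.29,0),(.65,.29,.03),(.66,.41,0),(.66,.41,.03)): print(P,(proj(s,P)[0]-[90,260])*5)
E
```

```text
near corner [0.6749122 0.3008    0.       ]
0.01 [[195.21957361 186.13858797]]
0.02 [[194.93724109 183.2577262 ]]
0.03 [[194.65298294 180.35721571]]
0.04 [[194.36677939 177.43685479]]
0.05 [[194.0786104  174.49643897]]
left corner [0.71697969 0.45630267 0.        ]
0.01 [[166.65177813 173.5668327 ]]
0.02 [[166.30137032 170.86682199]]
0.03 [[165.94875593 168.14980875]]
0.04 [[165.59391403 165.41563188]]
0.05 [[165.23682346 162.66412823]]
(0.65, 0.29, 0) [581.50752782 125.78444672]
(0.65, 0.29, 0.03) [575.92344592  80.74808033]
(0.66, 0.41, 0) [512.50143628 333.57520144]
(0.66, 0.41, 0.03) [504.87723987 287.37255104]
```

View pics/c18.png

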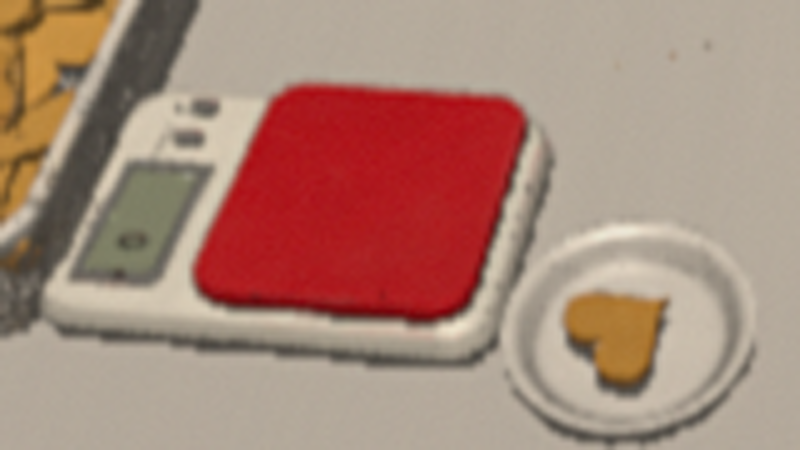

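```bash
python3 -m inch '0 7.1 0 0 0 0 1;0 7.2 0 0 0 0 1;0 0 0 -32 0 -6.9 1;0 0 0 -32 0 -6.9 1;0 0 0 -32 0 -6.9 1;0 0 0 -32 0 -6.9 1;0 0 0 -32 0 -6.9 1;0 0 0 -32 0 -6.8 1;0 0 0 0 0 0 1;0 0 0 0 0 0 1;0 0 0 0 0 0 1;0 0 0 0 0 0 1'; python3 d.py .617 .3093 .0509 173.2;python3 - <<'E'
from ov import *
Z=cam("scene","z15.png"); W=cam("wrist","w15.png"); p,Rm,o=tool(); g=p+[0,0,.0171]
spindle_overlay(Z,g,-6.8,0,(170,130,300,230),"o4.png",6)
spindle_overlay(W,g,-6.8,0,(100,0,400,260),"o5.png",2.3)
S=cam("side","s16.png");spindle_overlay(S,g,-6.8,0,(180,160,300,300),"o6.png",4)
E
```

```text
clock: 24.18
eef_pos: [0.6169, 0.3093, 0.1073]
tool_rot: [0.042, 0.706, -0.706, -0.042]
ft_force: [0.0, -0.9, -1.3]
grip_width: 0.0182
at [0.6169 0.3093 0.1073] jaw 173.22 tilt [ 0.e+00  1.e-04 -1.e+00] w 0.0182 F [ 0.  -0.9 -1.3] t 24.175
turn [0.   0.02 0.  ] shift now-axes [-0.1 56.4  0. ] shift after-turn axes [-0.1 56.4  0. ]
```

View pics/o4.png

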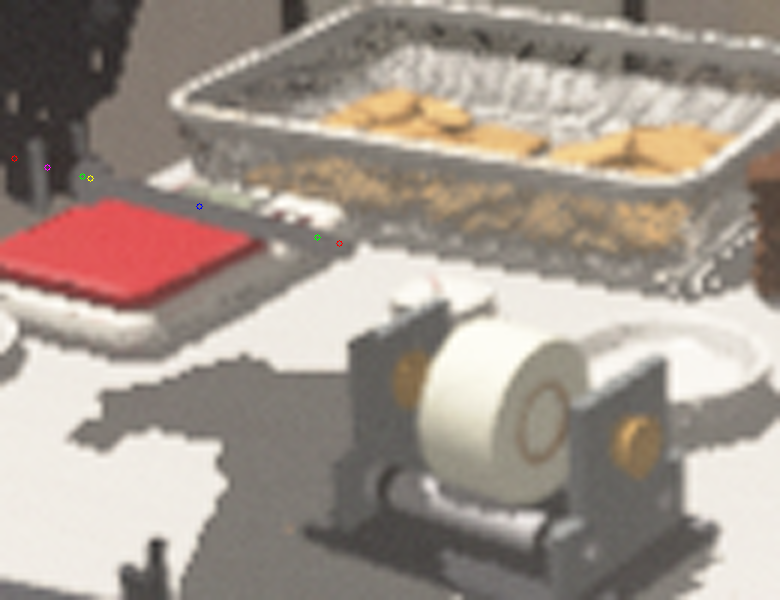

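View pics/o5.png

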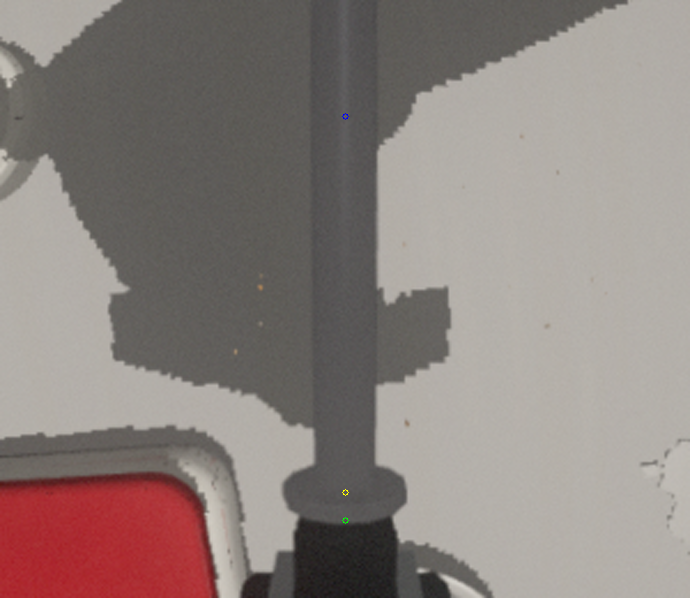

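View pics/o6.png

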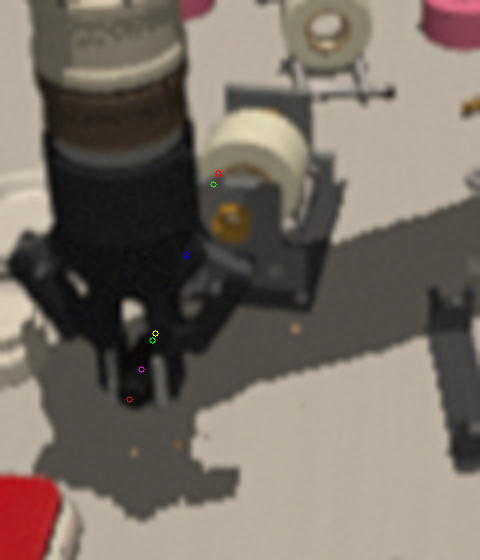

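```bash
python3 -m inch '0 0 0 0 20 0 1;0 0 0 0 20 0 1;0 0 0 0 16.4 0 1;0 0 0 0 0 0 1;0 0 0 0 0 0 1;0 0 0 0 0 0 1;0 0 0 0 0 0 1;0 0 0 0 0 0 1'; python3 d.py .617 .3093 .0509 173.2;python3 - <<'E'
from ov import *
Z=cam("scene","z17.png"); W=cam("wrist","w17.png"); p,Rm,o=tool(); g=p+[0,0,.0171]
spindle_overlay(Z,g,-6.8,0,(170,130,300,230),"o7.png",6)
W["color"]=W["color"]; spindle_overlay(W,g,-6.8,0,(150,0,350,200),"o8.png",3)
d=np.array([.1184,.993,0]);U=np.array([.5838,.0313,.068])
print("bushL mouth scene crop",(proj(Z,U+.072*d)[0]-[170,130]+.5)*6,"wrist",(proj(W,U+.072*d)[0]-[150,0]+.5)*3)
E
```

```text
clock: 25.32
eef_pos: [0.6178, 0.3092, 0.0509]
tool_rot: [0.042, 0.706, -0.706, -0.042]
ft_force: [-0.2, -0.2, -0.9]
grip_width: 0.018
at [0.6178 0.3092 0.0509] jaw 173.19 tilt [ 7.e-04  3.e-04 -1.e+00] w 0.018 F [-0.2 -0.2 -0.9] t 25.325
turn [ 0.02 -0.01 -0.04] shift now-axes [ 0.8 -0.   0. ] shift after-turn axes [ 0.8 -0.   0. ]
bushL mouth scene crop [379.39872695 367.71932207] wrist [ 305.20823978 -408.28617474]
```

View pics/o7.png

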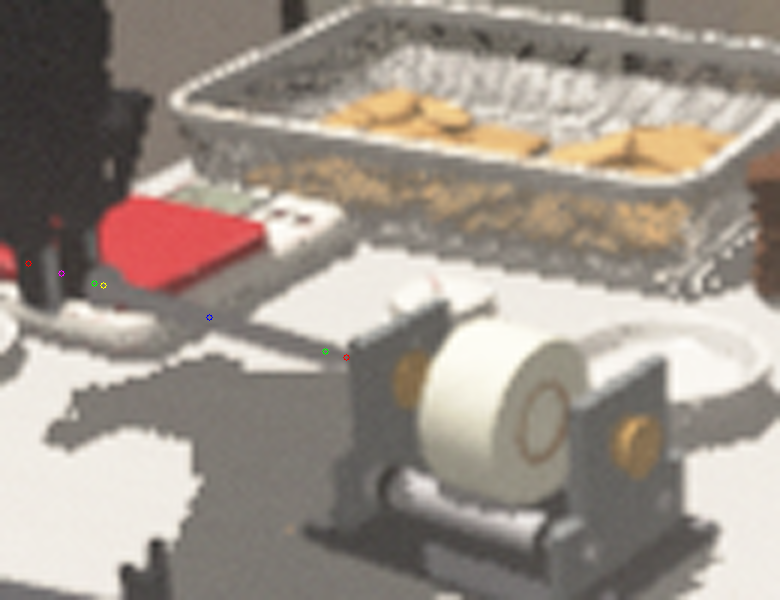

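View pics/o8.png

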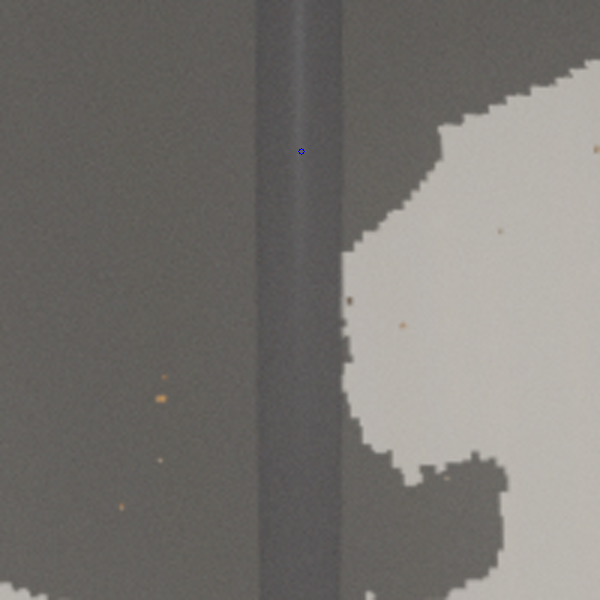

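```bash
python3 - <<'E'
from ov import *
Z=cam("scene"); U=np.array([.5838,.0313,.068]); d=np.array([.1184,.993,0])
for y in(.055,-.072): print(y,(proj(Z,U+y*d)[0]-[170,130]+.5)*6)
im=cv2.resize(Z["color"][180:215,220:290],None,fx=11,fy=11,interpolation=cv2.INTER_CUBIC)
ex=np.array([.993,-.1184,0])
t=np.linspace(0,6.28,50)
for y in(.055,-.072):
    q=proj(Z,U+y*d+.014*(np.cos(t)[:,None]*ex+np.sin(t)[:,None]*[0,0,1])); cv2.polylines(im,[np.round((q-[220,180]+.5)*11).astype(int)],True,(0,0,255),1)
cv2.imwrite("pics/o9.png",im)
im=cv2.resize(Z["color"][170:200,180:235],None,fx=14,fy=14,interpolation=cv2.INTER_CUBIC)
p,Rm,o=tool(); g=p+[0,0,.0171]
for y in(-.086,-.05,0):
  q=(proj(Z,g+(y-.102)*d)[0]-[180,170]+.5)*14; cv2.circle(im,(int(q[0]),int(q[1])),3,(0,0,255),1)
cv2.imwrite("pics/o10.png",im)
E
```

```text
0.055 [408.52030901 376.33522804]
-0.072 [643.19174766 445.76507719]
```

View pics/o9.png

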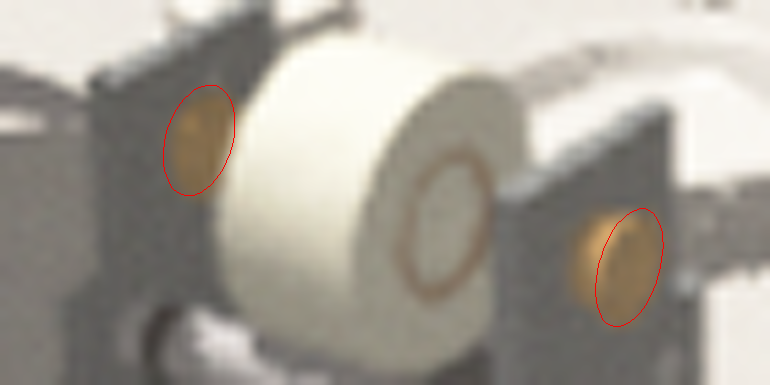

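View pics/o10.png

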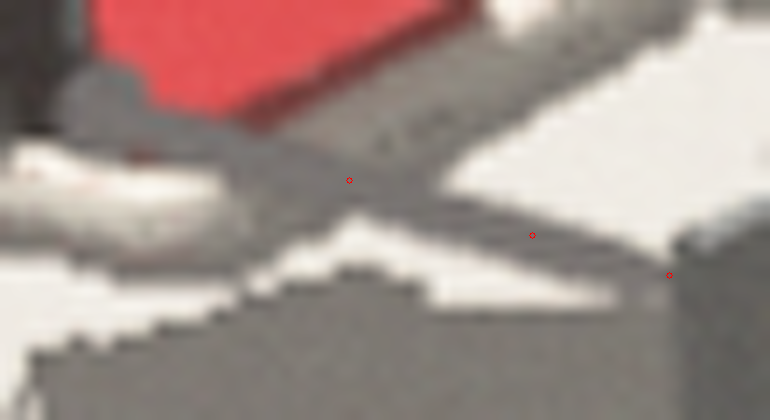

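```bash
python3 d.py .617 .3093 .0509 173.2; python3 -m inch '0 0 0 0 0 6 1;0 0 0 0 0 6 1;0 0 0 0 0 6 1;0 0 0 0 0 6 1;0 0 0 0 0 6 1;0 0 0 0 0 0 1;0 0 0 0 0 0 1';python3 d.py .617 .3093 .0509 173.2
```

```text
at [0.6176 0.3091 0.0505] jaw 173.18 tilt [ 0.  0. -1.] w 0.0183 F [-0.4 -0.1 -1.6] t 25.475
turn [ 0.   -0.02 -0.  ] shift now-axes [ 0.6 -0.4 -0.1] shift after-turn axes [ 0.6 -0.4 -0.1]
clock: 26.35
eef_pos: [0.6141, 0.2794, 0.0505]
tool_rot: [0.042, 0.706, -0.706, -0.042]
ft_force: [0.3, 1.0, -1.7]
grip_width: 0.0182
at [0.6141 0.2794 0.0505] jaw 173.19 tilt [ 2.e-04  2.e-04 -1.e+00] w 0.0182 F [ 0.3  1.  -1.7] t 26.35
turn [ 0.01 -0.01 -0.01] shift now-axes [  0.7  -0.4 -30. ] shift after-turn axes [  0.6  -0.4 -30. ]
```

```bash
python3 -m inch '0 0 0 0.4 0 5 1;0 0 0 0 0 5 1;0 0 0 0 0 5 1;0 0 0 0 0 5 1;0 0 0 0 0 0 1;0 0 0 0 0 0 1';python3 d.py .617 .3093 .0509 173.2
```

```text
clock: 27.1
eef_pos: [0.6113, 0.2595, 0.0504]
tool_rot: [0.042, 0.706, -0.706, -0.042]
ft_force: [-0.4, 0.7, -0.2]
grip_width: 0.0182
at [0.6113 0.2595 0.0504] jaw 173.18 tilt [ 0.  0. -1.] w 0.0182 F [-0.4  0.7 -0.2] t 27.1
turn [ 0.   -0.02 -0.  ] shift now-axes [  0.2  -0.5 -50.2] shift after-turn axes [  0.2  -0.5 -50.2]
```

```bash
python3 -m inch '0 0 0 0 0 7 1;0 0 0 0 0 7 1;0 0 0 0 0 7 1;0 0 0 0 0 7 1;0 0 0 0 0 0 1;0 0 0 0 0 0 1';python3 d.py .617 .3093 .0509 173.2; python3 - <<'E'
from h import *
Z=cam("scene","z18.png");S=cam("side","s18.png");W=cam("wrist","w18.png")
cv2.imwrite("pics/c19.png",np.hstack([cv2.resize(Z["color"][150:230,180:300],(450,300)),cv2.resize(S["color"][160:280,190:310],(300,300))]))
cv2.imwrite("pics/c20.png",cv2.resize(W["color"][0:200,120:380],(780,600)))
E
```

```text
clock: 27.85
eef_pos: [0.608, 0.2317, 0.0504]
tool_rot: [0.042, 0.706, -0.706, -0.042]
ft_force: [-0.1, 0.5, 0.0]
grip_width: 0.0179
at [0.608  0.2317 0.0504] jaw 173.18 tilt [ 0.e+00  1.e-04 -1.e+00] w 0.0179 F [-0.1  0.5  0. ] t 27.85
turn [ 0.01 -0.02 -0.  ] shift now-axes [  0.2  -0.5 -78.1] shift after-turn axes [  0.2  -0.5 -78.1]
```

View pics/c19.png

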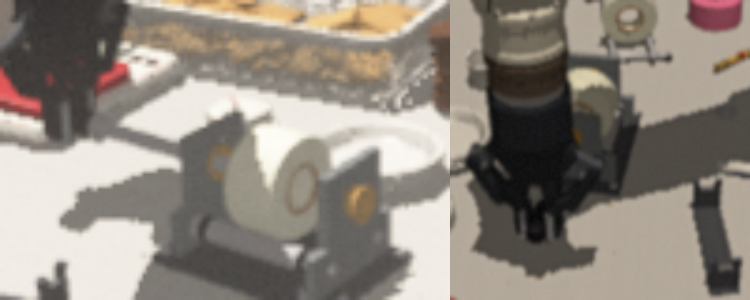

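View pics/c20.png

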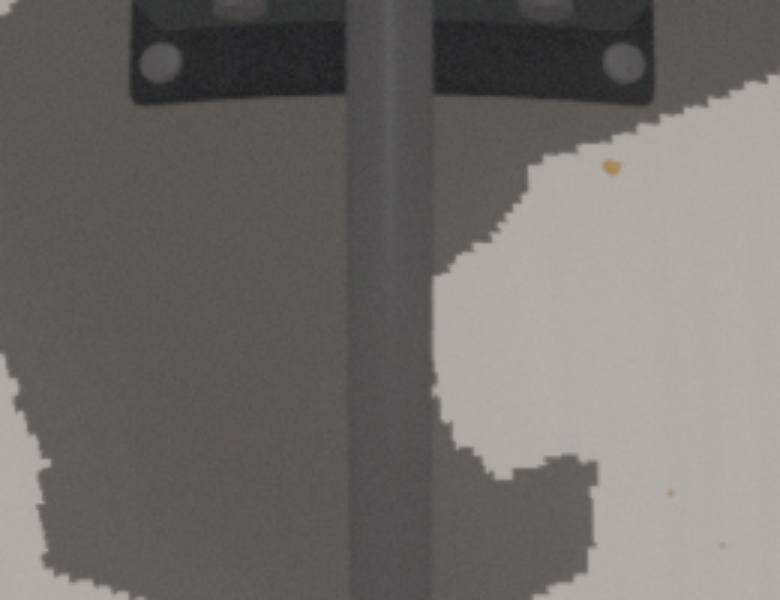

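```bash
python3 -m inch '0 0 0 0 0 7 1;0 0 0 0 0 7 1;0 0 0 0 0 7 1;0 0 0 0 0 7 1;0 0 0 0 0 6 1;0 0 0 0 0 6 1;0 0 0 0 0 0 1;0 0 0 0 0 0 1'; python3 -m inch '0 0 0 0 0 5 1;0 0 0 0 0 5 1;0 0 0 0 0 4 1;0 0 0 0 0 0 1;0 0 0 0 0 0 1';python3 d.py .5959 .1326 .0509 173.2
```

```text
clock: 29.0
eef_pos: [0.6032, 0.1921, 0.0504]
tool_rot: [0.042, 0.706, -0.706, -0.042]
ft_force: [0.4, -0.3, -0.6]
grip_width: 0.018
clock: 29.62
eef_pos: [0.6016, 0.1781, 0.0504]
tool_rot: [0.042, 0.706, -0.706, -0.042]
ft_force: [-0.5, 0.1, -0.4]
grip_width: 0.0177
at [0.6016 0.1781 0.0504] jaw 173.18 tilt [ 1.e-04  1.e-04 -1.e+00] w 0.0177 F [-0.5  0.1 -0.4] t 29.625
turn [ 0.01 -0.02 -0.  ] shift now-axes [ 0.2 -0.5 45.8] shift after-turn axes [ 0.2 -0.5 45.8]
```

```bash
python3 -m inch '0 0 0 0 0 4 1;0 0 0 0 0 4 1;0 0 0 0 0 4 1;0 0 0 0 0 4 1;0 0 0 0 0 0 1;0 0 0 0 0 0 1'; python3 -m inch '0 0 0 0 0 4 1;0 0 0 0 0 4 1;0 0 0 0 0 4 1;0 0 0 0 0 0 1;0 0 0 0 0 0 1';python3 d.py .5959 .1326 .0509 173.2;  python3 - <<'E'
from h import *
Z=cam("scene","z19.png");S=cam("side","s19.png");W=cam("wrist","w19.png")
cv2.imwrite("pics/c21.png",np.hstack([cv2.resize(Z["color"][150:230,200:300],(500,400),interpolation=cv2.INTER_CUBIC),cv2.resize(W["color"][0:240,130:370],(300,400))]))
E
```

```text
clock: 30.38
eef_pos: [0.5997, 0.1622, 0.0504]
tool_rot: [0.042, 0.706, -0.706, -0.042]
ft_force: [-0.4, 1.3, -0.1]
grip_width: 0.0179
clock: 31.0
eef_pos: [0.5982, 0.1503, 0.0504]
tool_rot: [0.042, 0.706, -0.706, -0.042]
ft_force: [-0.1, -0.4, -0.9]
grip_width: 0.0179
at [0.5982 0.1503 0.0504] jaw 173.18 tilt [ 0.e+00  1.e-04 -1.e+00] w 0.0179 F [-0.1 -0.4 -0.9] t 31.0
turn [ 0.   -0.02 -0.  ] shift now-axes [ 0.2 -0.5 17.8] shift after-turn axes [ 0.2 -0.5 17.8]
```

View pics/c21.png

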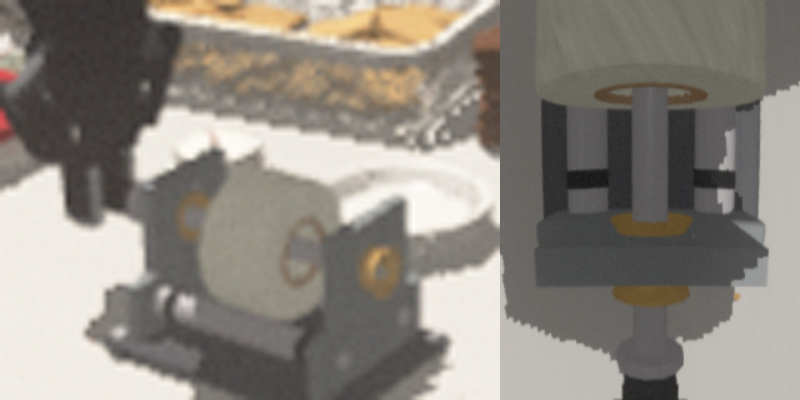

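```bash
python3 -m inch '0 0 0 0 0 4 1;0 0 0 0 0 4 1;0 0 0 0 0 4 1;0 0 0 0 0 0 1;0 0 0 0 0 0 1'; python3 -m inch '0 0 0 0 0 1.5 1;0 0 0 0 0 1 1;0 0 0 0 0 0 1;0 0 0 0 0 0 1'; python3 -m inch '0 0 0 0 0 1 1;0 0 0 0 0 0 1;0 0 0 0 0 0 1';python3 d.py .5959 .1326 .0509 173.2
```

```text
clock: 31.78
eef_pos: [0.5968, 0.1383, 0.0504]
tool_rot: [0.042, 0.706, -0.706, -0.042]
ft_force: [-0.5, -0.1, -0.6]
grip_width: 0.0182
clock: 32.28
eef_pos: [0.5965, 0.1359, 0.0504]
tool_rot: [-0.042, -0.706, 0.706, 0.042]
ft_force: [-0.3, -0.8, -1.0]
grip_width: 0.0182
clock: 32.65
eef_pos: [0.5964, 0.1349, 0.0504]
tool_rot: [-0.042, -0.706, 0.706, 0.042]
ft_force: [-0.8, 0.7, -0.6]
grip_width: 0.0183
at [0.5964 0.1349 0.0504] jaw 173.19 tilt [ 0.e+00 -1.e-04 -1.e+00] w 0.0183 F [-0.8  0.7 -0.6] t 32.65
turn [-0.   -0.01 -0.  ] shift now-axes [ 0.2 -0.5  2.3] shift after-turn axes [ 0.2 -0.5  2.3]
```

```bash
python3 -m inch '0 0 0 0 0 1 1;0 0 0 0 0 0 1;0 0 0 0 0 0 1'; python3 -m inch '0 0 0 0 0 1 1;0 0 0 0 0 0 1;0 0 0 0 0 0 1'; python3 - <<'E'
from h import *
Z=cam("scene","z20.png");W=cam("wrist","w20.png")
cv2.imwrite("pics/c22.png",np.hstack([cv2.resize(Z["color"][150:230,200:300],(400,320),interpolation=cv2.INTER_CUBIC),cv2.resize(W["color"][110:270,180:320],(400,457)[:1]+(320,),interpolation=cv2.INTER_CUBIC)]))
E
```

```text
clock: 33.02
eef_pos: [0.5963, 0.1345, 0.0504]
tool_rot: [0.042, 0.706, -0.706, -0.042]
ft_force: [-0.6, 2.9, -1.0]
grip_width: 0.0184
clock: 33.4
eef_pos: [0.5963, 0.1345, 0.0504]
tool_rot: [0.042, 0.707, -0.705, -0.042]
ft_force: [1.0, 5.4, -1.8]
grip_width: 0.0184
```

View pics/c22.png

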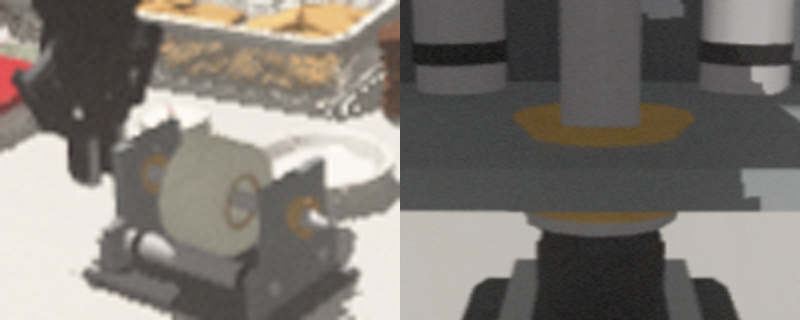

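```bash
python3 -m inch '0 0 0 0 0 0.5 1;0 0 0 0 0 0 1;0 0 0 0 0 0 1;0 0 0 0 0 0 1;0 0 0 0 0 0 1'; python3 - <<'E'
from fit3 import *
Z=cam("scene","z21.png");W=cam("wrist","w21.png"); U=np.array([.5838,.0313,.068]); d=np.array([.1184,.993,0])
print("roll scene fit",fitroll(Z,[.5836,.031,-.118],.066,[.5836,.031,.066]))
for n in("spindle_nose","spindle"):
  for r in bot.spot_point(n,"scene")[:2]: print(n,np.round(r["point"],1),r["conf"],"expected",proj(Z,U-(.086 if n!="spindle" else 0)*d))
im=cv2.resize(Z["color"][170:220,215:300],None,fx=9,fy=9,interpolation=cv2.INTER_CUBIC)
for y in(-.086,0,.072):
  q=(proj(Z,U+y*d)[0]-[215,170]+.5)*9; cv2.circle(im,(int(q[0]),int(q[1])),4,(0,0,255),1)
cv2.imwrite("pics/o11.png",im); o=bot.get_obs(); print(o["clock"],o["ft_force"],o["grip_width"],np.abs(o["joint_vel"]).max())
E
```

```text
clock: 34.12
eef_pos: [0.5963, 0.1345, 0.0504]
tool_rot: [0.042, 0.707, -0.705, -0.041]
ft_force: [0.5, 7.5, -2.8]
grip_width: 0.0182
0.56 [242.3, 183.4, 268.7, 214.0] [253.96489356 197.7812249 ]
roll scene fit (array([0.57980743, 0.02841325, 0.12026972]), np.float64(0.17414529914529914))
spindle_nose [282.2 200.8] 0.46 expected [[281.34487618 205.16881868]]
spindle [321.2 210.9] 0.65 expected [[253.88385945 197.04420726]]
spindle [254.2 201.3] 0.43 expected [[253.88385945 197.04420726]]
34.375 [ 0.91644223  8.35485695 -3.08766689] 0.018014103176535387 0.0013281744898798729
```

View pics/o11.png

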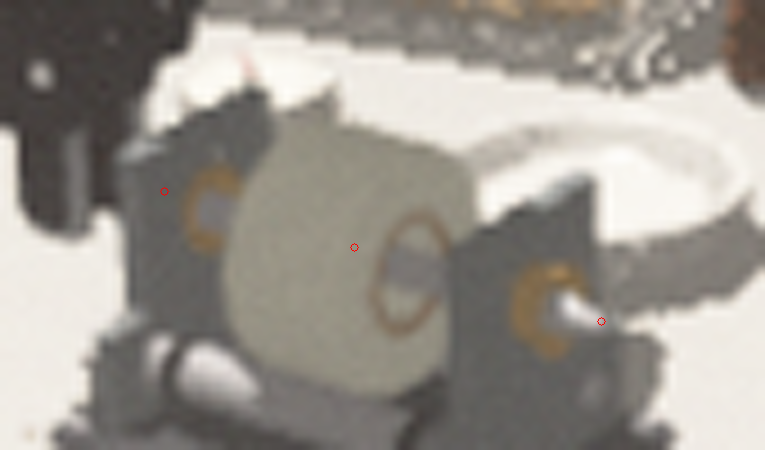

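```bash
python3 -c "
from workcell import bot
print(bot.job_done()); o=bot.get_obs(); print(o['clock'],o['ft_force'],o['grip_width'])"
```

```text
the job is handed in; nothing more can be done
None
the job is handed in; nothing more can be done
```

The job is handed in. The wide roll is on the two rollers between the cheeks, let go. The spindle is through both bushings and the roll's core, with its collar against the +y bushing, and the gripper is still holding the handle.

**Last checks, at 34 s:**
- **Spindle home:** the tool stopped advancing at the expected depth, with about 8 N against the collar. The scene picture shows the nose sticking out of the far bushing within a pixel or so of where it should be.
- **Grip:** the gripper reads 18 mm on the 20 mm handle. The spindle did not slip, and the arm was at rest.
- **Roll:** right after release, the wrist-camera fit put it about 1 mm from the unwinder's centre and parallel to its axis. The later pictures still show it on the rollers round the spindle.

**Checks that disagreed:**
- The last scene-camera fit of the roll was poor (17 % mismatch, wrong yaw), because the cheek hides part of it. I trusted the wrist fit instead.
- The network's low-confidence marks for the spindle in the final scene picture were about 4 px off, and its best one was on something else.
- I did not re-measure the narrow roll or the other loose things at the end. I saw no contact with them in any picture or force reading.

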